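# Square a bar up in a workholding fixture, clamp and lock it

## Robot

A 6-joint arm with a two-finger parallel gripper is mounted at the origin on the work surface; the furniture and walls round the work are solid. World frame = base frame: x ahead of the robot, y to its left, z up, the work surface at z = 0. Lengths are in m, angles in rad, forces in N, time in s.
With the tool pointing down it reaches from about 0.375 to 0.925 m from the base axis. Payload 5.7 kg.
Tool frame: the origin (TCP) lies at the very end of the fingers, on their centre line; the grasp point (between the pads) lies arm.pinch_z behind it (arm.pinch_z is the distance from the TCP to the grasp point, in m); z points along the fingers, y is the direction in which the jaws open and shut (so a half turn about z gives the same grasp; the last joint's range is limited). The gripper opens to 85 mm and grips with 20 to 120 N. Pads are 22 mm wide; open, the fingers measure 114 mm over their backs; the gripper's body (76 mm by 85 mm) begins 54 mm behind the grasp point. The pads swing forward as they close: fully open they stand 13 mm farther back than shut.
Start: joints at [-0.115, 0.359, 1.51, -0, 1.272, -0.115], TCP at [0.6, -0, 0.196] pointing down, gripper open.
Joint ranges: [-2.97, 2.97], [-1.01, 2.36], [0.21, 2.38], [-0.96, 4.11], [0.2, 2.71], [-2.98, 2.98]. Speed limits (rad/s): [2.39, 2.39, 3.14, 3.14, 3.14, 3.14].

## Interface

Orientations are given as a rotation vector (axis times angle).
In Python, from station import arm, viewer gives the robot as it stands. The module is installed in compiled form; this text tells all that it offers.
- The arm moves only by the tool arm_command, never from a script. Its argument "steps" is a list of rows, each a list of 7 numbers: the shift along the world's x, y, z in cm, then the turn, a rotation vector about the world's x, y, z in rad, then the finger opening in cm, from 0 to 8.54. In form: [[x, y, z, ax, ay, az, jaw], ...]. A call has 1 to 20 rows; each row shifts and turns the pose as measured when the row begins; what a row does not reach is not made up. A row lasts 1/12 s, in which the tool goes at most 41.7 mm and 7.16 degrees, less where a joint would pass 70% of its speed; a pose out of reach is approached as far as the arm can. A call is refused whole if a number of a shift passes 4.17 or a number of a turn 0.125, either way. A call with a gripper value outside its range is refused whole. The fingers move at their own pace and stop on an object; "newtons" is the grip in N (left out, the last holds). Time passes only in rows, so rows that do not move let the fingers close. It gives the time, the measured TCP pose, the force and the opening at its end, in the units of the state.
- arm.get_obs(): the state, without advancing time (a new reading comes with each control period).
- viewer.read_camera(name): name is "scene" or "side" or "wrist"; returns the picture (480x640x3 uint8, red, green, blue); there is no depth.
- viewer.camera_params(name): a dict with "camera_matrix" (3x3 intrinsics, pixels), "eye" and "orientation" of the camera in the world. Camera axes: x right, y down, z forward; pixel columns grow to the right and rows downward; lengths in m; the calibration is good to about 2 mm. A picture is of the moment at which its call begins: read the wrist's pose just before it. camera_params takes no time and is no camera call; for the wrist camera it gives the pose at the moment of the call.
- arm.hand_in(): hands the job in, once; it reports no verdict.
The state is a dict: "time_s": time; "joint_pos": joint angles; "qvel": joint speeds; "tau": joint torques, N m; "ee_pos": TCP position; "tcp_rot": TCP orientation; "force": force on the tool from outside, world axes, zero at the start; "torque": the same for the moment, N m; "grip_width": finger opening in m.
Only numpy, scipy, OpenCV 4.12 (cv2) and the standard library are available. Lean on these libraries where they do the work, as an engineer would, in place of code of your own. Each camera call takes 0.05 s, during which the arm holds its last target.

## Task

Set the aluminium bar up in the fixture: first draw the end clamp all the way back by its upright handle, then push the bar along the bed towards you, under the clear guard, at two points until it lies flush against the rail along its whole length. Then slide the end clamp forward again until the bar is pressed fully home between the clamp and the end stop, still flush with the rail, and last swing the locking lever round to its stop. Leave the tape roll, the beaker and the white jar where they are.

Things in the scene. Friction and masses are not known exactly. Their poses are not given: they have to be found in the camera images.
- jig: Workholding fixture, fixed, placed and turned differently each run. Origin on the worktop; its x points back to the robot (within 0.2 rad), towards the rail; y to the robot's right along the rail; z up. All positions below are in this frame, mm. Dark steel bed: x -130 to 105, y -305 to 155, top z = 12. Block that guides the end clamp's rod: x -25 to 60, y -160 to -135, top z = 46.
- rail_face (a point): Middle of the foot of the steel rail's straight working face, at x = 55, y = 0, z = 12. The rail runs along y from -125 to 125 on the robot's side of the bed; this face looks to -x, away from the robot; its top is at z = 42.
- stop_face (a point): Centre of the end stop's face, at x = 30, y = 115, z = 27. The stop is a steel block at the rail's right end as the robot sees it; its face looks to -y, x 5 to 55, top z = 42.
- guard_edge (a point): Middle of the lower far edge of the clear plastic chip guard, at x = -10, y = 0, z = 86.5. The guard is a solid level plate over rail and bed: x -10 to 100, y -125 to 125, z 86.5 to 94.5. The bar's last way to the rail must be pushed from its far side towards the robot, the tool slanting in under this edge, fingertips towards the robot (30 to 45 degrees from vertical).
- bar_center (a point): Centre of the loose solid aluminium flat bar: 180 long (along y), 40 wide (x), 25 high, about 0.45 kg. It starts askew on the bed beyond the guard's edge or partly under it, within 0.35 rad of the rail's direction. Flush with the rail its centre is at x = 35; against the end stop at y = 25.
- bar_stop_end (a point): Point on the bar's centre line, half-way up, 5 mm inside its stop end (+y, nearer the end stop). x = 35 when that end is flush with the rail.
- bar_clamp_end (a point): Point on the bar's centre line, half-way up, 5 mm inside its clamp end (-y, nearer the end clamp). x = 35 when that end is flush with the rail.
- end_clamp (a joint): Travel of the sliding end clamp along +y, in m: 0 = fully back (to the left), 0.105 = fully forward; stays where left, friction 2.5 N. Its steel pad (24 wide, 22 high, on the line x = 35) has its face at y = -125 mm + travel. It starts at 0.07 to 0.10, too far forward for the bar to fit between it and the stop; with the bar pressed home the travel is 0.060.
- clamp_handle (a point): Point on the axis of the end clamp's upright black handle, at x = 35, y = -275 mm + travel, z = 67. The handle is a round post 20 mm across, top z = 92, on a steel foot 30 (x) by 26 (y) whose top is at z = 36.5. Push it from either side or grip it.
- lock_lever (a joint): Angle in rad of the clamp's locking lever, 70 mm long, on an upright pivot at x = -10, y = -147.5 on the guide block: 0 = open, pointing along -x, away from the robot; grows as it turns towards -y (anticlockwise seen from above); 1.4 = locked, at its stop, nearly along -y, beside the clamp's rod. Starts at 0 to 0.25, stays where left; about 1 N at the knob moves it.
- lever_knob (a point): Half-way up the upright round black knob at the lever's tip: 18 mm across, z 56 to 92, this point at z = 74; at x = -10 - 70 cos(angle), y = -147.5 - 70 sin(angle). Push it or grip it.
- tape: Black tape roll, 60 mm across, 18 high, lying on the bed's far left part; origin at its underside. Not to be moved.
- beaker: Small clear beaker, 66 mm across, 70 high, standing on the worktop to the right of the fixture; origin at its underside. Not to be moved.
- tub: White jar, 58 mm across, 48 high, standing on the worktop just left of the fixture; origin at its underside. Not to be moved.
Mind the look-alikes: they are no part of the job. Of the things shaped like the part that bears bar_center, the aluminium one is meant.

How it is judged:
By the outcome, as a careful person would: the job done as asked, in the order asked, and still so for the second after the job is handed in, with the robot touching nothing.
It also fails if it takes over 56 s, if anything falls off the work surface, if the arm or the gripper's body presses on something with over 40 N, if the wrist force passes 120 N, or if a joint passes its speed limit or range.

## Working session

There is one attempt and no reset: what is moved stays moved. The work goes in short steps, Python scripts to look and compute and a tool call to move; the robot and the scene stay as the last step left them, time stands still between calls to the robot, and variables do not carry over. Pictures are saved under pics/ and viewed, and the job is handed in when it is done.

Besides the shell and the picture viewer there is one more tool, called after "Call:" by a JSON object that holds its "op" and its "data". arm_command: Moves the arm, as the interface text tells. Its arguments: {"type":"object","properties":{"steps":{"type":"array","items":{"type":"array","items":{"type":"number"}}},"newtons":{"type":"number"}},"required":["steps"]}

```bash
mkdir -p pics; cat > h.py <<'E'
import numpy as np, cv2
from scipy.spatial.transform import Rotation as R
from station import arm, viewer
def cam(n):
    p=viewer.camera_params(n); return p
def Rm(o):
    o=np.array(o,float)
    if o.shape==(3,3): return o
    if o.size==3: return R.from_rotvec(o).as_matrix()
    raise Exception(o)
def ray(p,u,v):
    K=np.array(p['camera_matrix']);d=Rm(p['orientation'])@np.linalg.inv(K)@[u,v,1.]
    return np.array(p['eye']),d
def onz(p,u,v,z):
    e,d=ray(p,u,v); return e+d*(z-e[2])/d[2]
def proj(p,X):
    K=np.array(p['camera_matrix']);c=Rm(p['orientation']).T@(np.array(X)-p['eye']);c=K@c;return c[:2]/c[2]
def snap(n,f):
    im=viewer.read_camera(n); cv2.imwrite('pics/'+f,im[:,:,::-1]); return im
E
python3 - <<'E'
from h import *
for n in ['scene','side','wrist']:
    print(n,cam(n)); snap(n,n+'0.png')
o=arm.get_obs();print(o);print(arm.pinch_z)
E
```

```text
scene {'camera_matrix': array([[473.52325096,   0.        , 315.47180221],
       [  0.        , 473.52325096, 245.19586358],
       [  0.        ,   0.        ,   1.        ]]), 'eye': array([-0.0474109 , -0.62516027,  0.93586465]), 'orientation': array([-2.26500418,  0.9019505 , -0.33773882])}
side {'camera_matrix': array([[460.17508935,   0.        , 315.44413283],
       [  0.        , 460.17508935, 236.73304115],
       [  0.        ,   0.        ,   1.        ]]), 'eye': array([0.07255397, 1.1232082 , 0.60442713]), 'orientation': array([-0.40807256,  2.44997194, -1.614969  ])}
wrist {'camera_matrix': array([[418.53783505,   0.        , 319.09897127],
       [  0.        , 418.53783505, 241.50253852],
       [  0.        ,   0.        ,   1.        ]]), 'eye': array([0.59932108, 0.0677555 , 0.37259189]), 'orientation': array([ 2.86910296e+00,  4.53714114e-04, -1.64554525e-03])}
{'time_s': 0.15, 'joint_pos': array([-1.15136125e-01,  3.59366197e-01,  1.51120142e+00,  4.60131900e-05,
        1.27250963e+00, -1.15102995e-01]), 'qvel': array([-0.00124939, -0.00190108, -0.00412247, -0.00127688,  0.00102368,
       -0.0001045 ]), 'tau': array([ 1.72794025e-04, -5.28028965e+01, -2.78930157e+01, -4.07995576e-04,
        8.21093854e-03, -1.54210170e-05]), 'ee_pos': array([5.99411426e-01, 5.68065185e-05, 1.94924173e-01]), 'tcp_rot': array([-2.22065112e+00, -2.22054745e+00,  1.39399077e-03]), 'force': array([-0.17920165, -0.18319614,  0.00664779]), 'torque': array([ 0.01739719,  0.05786238, -0.03087759]), 'grip_width': 0.08560986783037577}
0.0187
```

View pics/scene0.png

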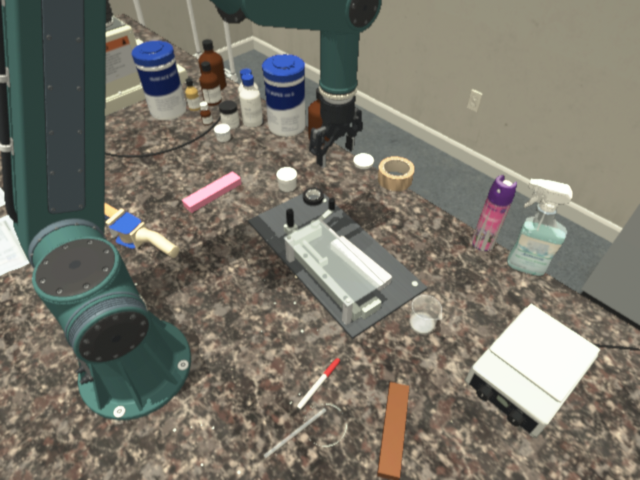

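View pics/side0.png

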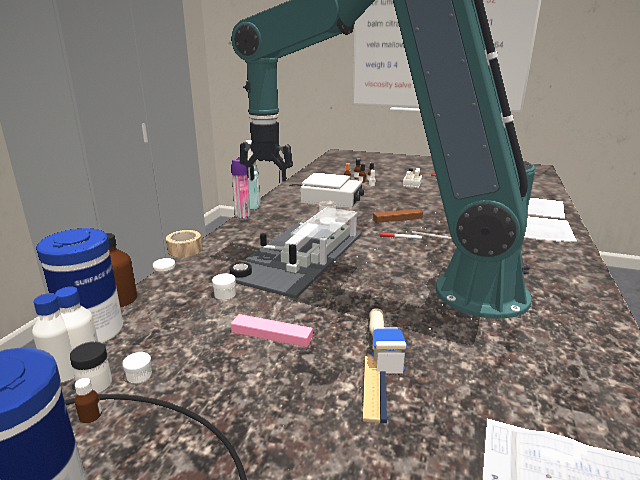

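View pics/wrist0.png

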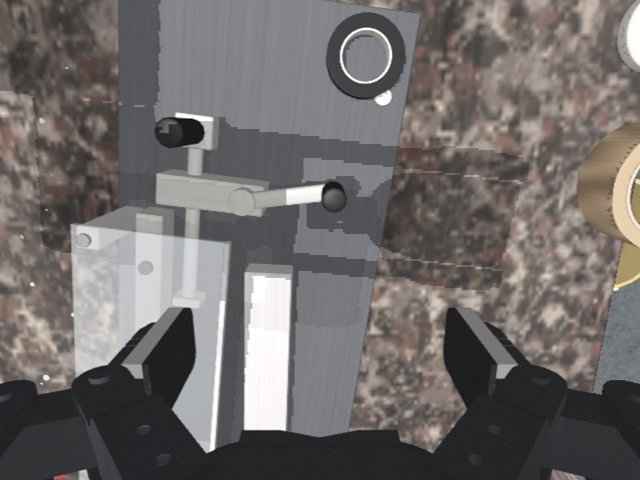

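```bash
python3 - <<'E'
import cv2
a=cv2.imread('pics/scene0.png')[170:345,235:455]; cv2.imwrite('pics/sc.png',cv2.resize(a,(800,600),interpolation=cv2.INTER_CUBIC) if 0 else cv2.resize(a,None,fx=3.4,fy=3.4,interpolation=cv2.INTER_CUBIC))
a=cv2.imread('pics/side0.png')[190:310,200:370]; cv2.imwrite('pics/si.png',cv2.resize(a,None,fx=4.5,fy=4.5,interpolation=cv2.INTER_CUBIC))
E
```

```text
(no output)
```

View pics/sc.png

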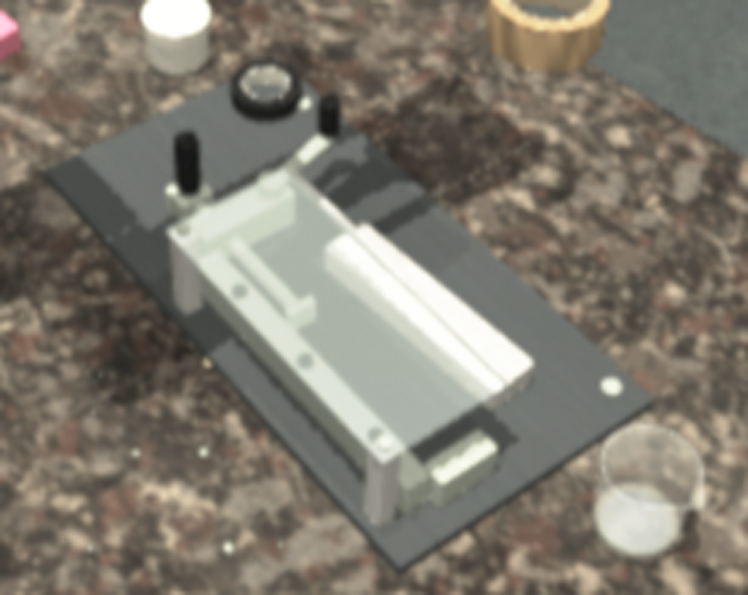

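View pics/si.png

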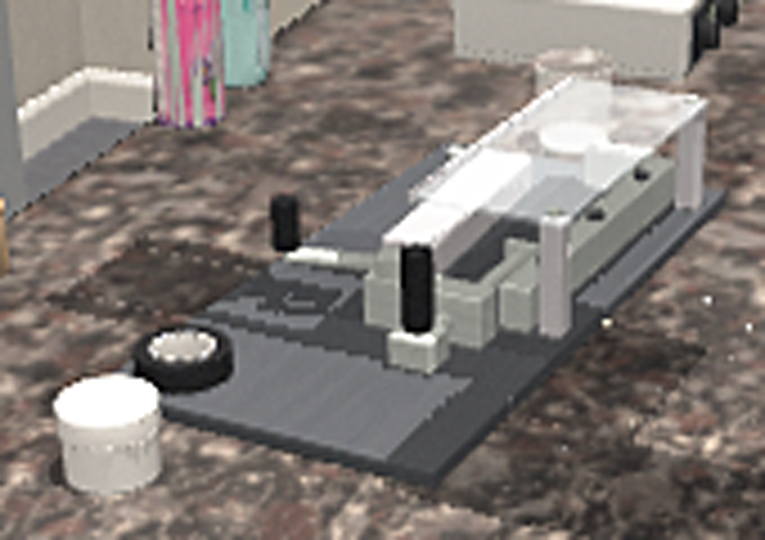

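```bash
cat > fit.py <<'E'
from h import *
from scipy.optimize import least_squares
def fit(obs):
    # obs: list (cam params, uv, jig xyz mm)
    def X(q,P):
        c,s=np.cos(q[2]),np.sin(q[2]); P=np.array(P)/1000
        return np.array([q[0]-(c*P[0]-s*P[1]), q[1]-(s*P[0]+c*P[1]), P[2]])
    def f(q): return np.concatenate([proj(p,X(q,P))-uv for p,uv,P in obs])
    r=least_squares(f,[0.55,-0.1,0],loss='soft_l1',f_scale=1.5)
    return r.x,f(r.x).reshape(-1,2)
def j2w(q,P):
    c,s=np.cos(q[2]),np.sin(q[2]);P=np.array(P)/1000
    return np.array([q[0]-(c*P[0]-s*P[1]), q[1]-(s*P[0]+c*P[1]), P[2]])
def w2j(q,W):
    c,s=np.cos(q[2]),np.sin(q[2]);a=q[0]-W[0];b=q[1]-W[1]
    return 1000*np.array([c*a+s*b,-s*a+c*b,W[2]])
E
python3 - <<'E'
from fit import *
S=cam('scene');D=cam('side')
sc=lambda u,v:(235+u/3.4,170+v/3.4); si=lambda u,v:(200+u/4.5,190+v/4.5)
obs=[(S,sc(48,172),(105,-305,12)),(S,sc(402,567),(105,155,12)),(S,sc(652,402),(-130,155,12)),
(S,sc(168,232),(100,-125,94.5)),(S,sc(377,460),(100,125,94.5)),
(D,si(435,474),(105,-305,12)),(D,si(724,192),(105,155,12)),(D,si(708,100),(100,125,94.5)),(D,si(540,217),(100,-125,94.5))]
q,r=fit(obs);print(q);print(r.round(1))
w=cam('wrist')
for P in [(-130,155,12),(105,155,12),(105,-305,12),(-130,-305,12)]: print(j2w(q,P))
print(q.tolist())
E
```

```text
[ 0.51184378 -0.13484623 -0.13140873]
[[-1.4 -1.1]
 [-1.1  0.5]
 [ 1.2 -0.7]
 [-1.2 -1.3]
 [ 1.3  0.7]
 [-1.7 -1.3]
 [ 0.1 -1.1]
 [-0.2 -1.3]
 [ 4.   0.2]]
[ 0.62041317 -0.30554387  0.012     ]
[ 0.38743928 -0.27475162  0.012     ]
[0.44771347 0.18128239 0.012     ]
[0.68068737 0.15049014 0.012     ]
[0.5118437778271574, -0.13484622768953913, -0.13140872659645]
```

Call:
{"op": "arm_command", "data": {"steps": [[-0.5,-1.0,2.5,0,0,0,2],[-0.5,-1.0,2.5,0,0,0,2],[-0.5,-1.0,2.5,0,0,0,2],[-0.5,-1.0,2.5,0,0,0,2],[-0.5,-1.0,2.5,0,0,0,2],[-0.5,-1.0,2.5,0,0,0,2],[0,0,0,0,0,0,2]]}}

```text
time_s: 0.73
ee_pos: [0.5629, -0.0608, 0.3458]
tcp_rot: [-2.211, -2.216, 0.014]
force: [1.3, -0.8, 0.4]
grip_width: 0.02
```

```bash
python3 - <<'E'
from h import *
import pickle
p=cam('wrist'); snap('wrist','w1.png'); pickle.dump(p,open('w1.pkl','wb')); print(p['eye'],p['orientation'])
E
```

```text
[0.56495708 0.00663734 0.52367761] [ 2.87044395  0.0057724  -0.01902147]
```

View pics/w1.png

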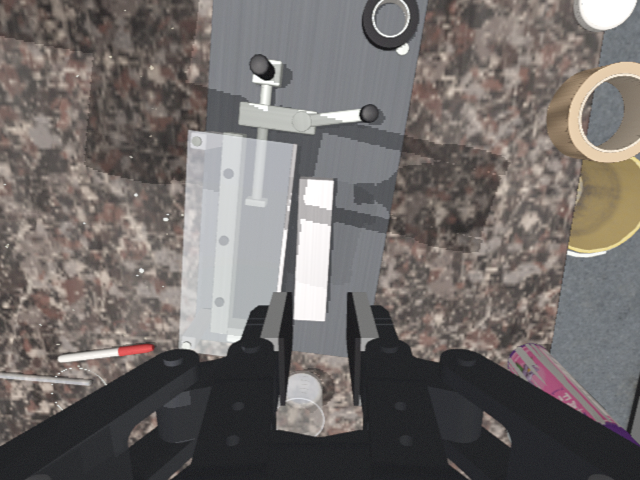

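```bash
python3 - <<'E'
import cv2
a=cv2.imread('pics/w1.png')
cv2.imwrite('pics/w1a.png',cv2.resize(a[0:180,180:420],None,fx=3.3,fy=3.3,interpolation=cv2.INTER_CUBIC))
cv2.imwrite('pics/w1b.png',cv2.resize(a[170:370,170:410],None,fx=3,fy=3,interpolation=cv2.INTER_CUBIC))
E
```

```text
(no output)
```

View pics/w1a.png

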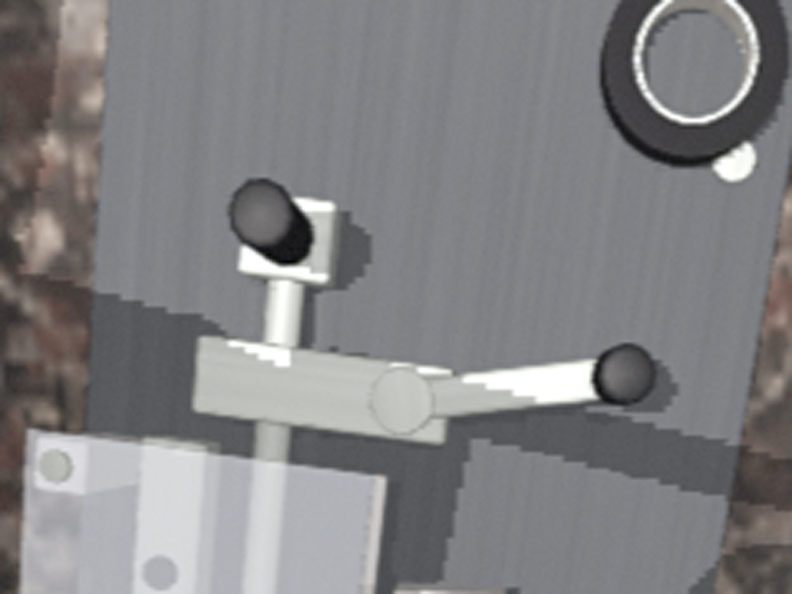

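View pics/w1b.png

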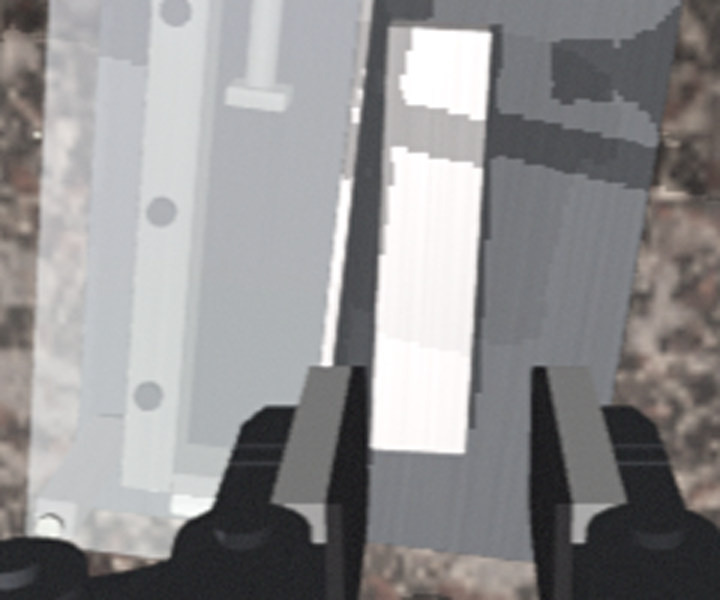

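```bash
python3 - <<'E'
from fit import *
import pickle
S=cam('scene');D=cam('side');W=pickle.load(open('w1.pkl','rb'))
sc=lambda u,v:(235+u/3.4,170+v/3.4); si=lambda u,v:(200+u/4.5,190+v/4.5)
A=lambda u,v:(180+u/3.3,v/3.3); B=lambda u,v:(170+u/3,170+v/3)
obs=[(S,sc(48,172),(105,-305,12)),(S,sc(402,567),(105,155,12)),(S,sc(652,402),(-130,155,12)),
(S,sc(168,232),(100,-125,94.5)),(S,sc(377,460),(100,125,94.5)),
(D,si(435,474),(105,-305,12)),(D,si(724,192),(105,155,12)),(D,si(708,100),(100,125,94.5)),
(W,A(27,430),(100,-125,94.5)),(W,A(388,475),(-10,-125,94.5)),(W,B(30,544),(100,125,94.5)),(W,A(203,338),(60,-160,46)),(W,A(452,370),(-25,-160,46)),(W,B(530,562),(-130,155,12))]
q,r=fit(obs);print(q.tolist());print(r.round(1))
qw,r=fit(obs[8:]);print(qw.tolist());print(r.round(1))
for q in (q,qw):
    print('q')
    H=onz(W,*A(262,213),.092);print('handle',H,w2j(q,H),w2j(q,H)[1]+275)
    H=onz(S,*sc(187,136),.092);print('handle sc',H,w2j(q,H))
    k=onz(W,*A(626,374),.092);kj=w2j(q,k);print('knob',k,kj,np.arctan2(-147.5-kj[1],-10-kj[0]),np.hypot(-147.5-kj[1],-10-kj[0]))
    k=onz(S,*sc(329,100),.092);print('knob sc',k,w2j(q,k))
    for uv in [(390,25),(493,30),(371,448),(466,453)]:
        print('bar',w2j(q,onz(W,*B(*uv),.037)).round(1))
    print('tape',w2j(q,onz(W,*A(697,60),.030)))
    print('pad',[w2j(q,onz(W,*B(*u),.046)).round(0) for u in [(225,92),(290,98)]])
    for uv in [(338,232),(365,226),(532,365)]:print('bar sc',w2j(q,onz(S,*sc(*uv),.037)).round(1))
E
```

```text
[0.5117404025098247, -0.13483790236555354, -0.12847993520096315]
[[-1.6 -0.9]
 [-0.9  0.6]
 [ 1.2 -0.9]
 [-1.3 -1.2]
 [ 1.5  0.7]
 [-1.3 -1.3]
 [-0.  -1.2]
 [-0.2 -1.4]
 [-0.3 -0.5]
 [ 0.   0.7]
 [-2.2  0.6]
 [-1.3 -1.2]
 [ 0.8 -0.3]
 [17.6  3.2]]
[0.512119205008048, -0.13477020588073005, -0.1266572139844284]
[[-0.2 -0.4]
 [ 0.2  0.6]
 [-1.7  0.7]
 [-1.2 -1.2]
 [ 0.9 -0.4]
 [18.1  3.1]]
q
handle [0.50167947 0.06257356 0.092     ] [  35.271694   -194.49527927   92.        ] 80.50472072897912
handle sc [0.50464194 0.06369057 0.092     ] [  32.47676773 -195.98265502   92.        ]
knob [0.60893036 0.01798217 0.092     ] [ -76.80855625 -164.01313105   92.        ] 0.2423142145220896 68.81908663505038
knob sc [0.61031973 0.01814506 0.092     ] [ -78.16560444 -164.35269562   92.        ]
bar [-13.9 -84.5  37. ]
bar [-53.6 -87.9  37. ]
bar [-27.   94.2  37. ]
bar [-67.3  91.   37. ]
tape [ -89.80831773 -265.01236532   30.        ]
pad [array([ 46., -52.,  46.]), array([ 21., -53.,  46.])]
bar sc [-31.4 -89.8  37. ]
bar sc [-51.8 -82.5  37. ]
bar sc [-64.   92.9  37. ]
q
handle [0.50167947 0.06257356 0.092     ] [  35.28434176 -194.4442425    92.        ] 80.55575749586248
handle sc [0.50464194 0.06369057 0.092     ] [  32.48670907 -195.92652141   92.        ]
knob [0.60893036 0.01798217 0.092     ] [ -76.74016187 -163.75785399   92.        ] 0.2389454230925065 68.69182646610167
knob sc [0.61031973 0.01814506 0.092     ] [ -78.09782674 -164.09494447   92.        ]
bar [-13.7 -84.4  37. ]
bar [-53.4 -87.7  37. ]
bar [-26.5  94.4  37. ]
bar [-66.8  91.2  37. ]
tape [ -89.9239951  -264.73322555   30.        ]
pad [array([ 46., -52.,  46.]), array([ 21., -53.,  46.])]
bar sc [-31.2 -89.6  37. ]
bar sc [-51.6 -82.3  37. ]
bar sc [-63.5  93.1  37. ]
```

Call:
{"op": "arm_command", "data": {"steps": [[-0.4,0.9,-1.4,0,0,-0.122,5],[-0.4,0.9,-1.4,0,0,-0.122,5],[-0.4,0.9,-1.4,0,0,-0.122,5],[-0.4,0.9,-1.4,0,0,-0.122,5],[-0.4,0.9,-1.4,0,0,-0.122,5],[-0.4,0.9,-1.4,0,0,-0.122,5],[-0.4,0.9,-1.4,0,0,-0.122,5],[-0.4,0.9,-1.4,0,0,-0.122,5],[-0.4,0.9,-1.4,0,0,-0.122,5],[-0.4,0.9,-1.4,0,0,-0.122,5],[-0.4,0.9,-1.4,0,0,-0.122,5],[-0.4,0.9,-1.4,0,0,-0.122,5],[-0.4,0.9,-1.4,0,0,-0.122,5],[-0.4,0.9,-1.4,0,0,-0.122,5],[0,0,0,0,0,0,5]]}}

```text
time_s: 2.03
ee_pos: [0.4895, 0.0769, 0.1211]
tcp_rot: [-3.104, 0.283, 0.034]
force: [-0.2, -0.0, -0.2]
grip_width: 0.0496
```

```bash
cat >> fit.py <<'E'
Q=np.array([0.5118,-0.1348,-0.1283])
def st(show=True):
    o=arm.get_obs();M=Rm(o['tcp_rot']);c,s=np.cos(Q[2]),np.sin(Q[2])
    J=np.array([[-c,-s,0],[s,-c,0],[0,0,1]]) # world->jig dir
    print('t',round(o['time_s'],2),'tcp',o['ee_pos'].round(4),'jig',w2j(Q,o['ee_pos']).round(1),'F',(J@o['force']).round(1),'w',round(o['grip_width'],4))
    print('tool axes in jig x,y,z cols\n',(J@M).round(3),'q',o['joint_pos'].round(2))
    return o
E
python3 - <<'E'
from fit import *
st()
S=cam('scene')
print('tub',w2j(Q,onz(S,287,171,.048)))
E
```

```text
t 2.03 tcp [0.4895 0.0769 0.1211] jig [  49.2 -207.1  121.1] F [ 0.2  0.  -0.2] w 0.0496
tool axes in jig x,y,z cols
 [[-0.998  0.054  0.023]
 [ 0.053  0.998 -0.023]
 [-0.024 -0.022 -0.999]] q [-0.01  0.31  1.81  0.03  1.05  1.73]
tub [ -76.35815508 -377.46810228   48.        ]
```

Call:
{"op": "arm_command", "data": {"steps": [[0.6,-0.7,0,-0.013,-0.01,0.027,5],[0.6,-0.7,0,-0.013,-0.01,0.027,5],[0,0,0,0,0,0,5],[0,0,0,0,0,0,5]]}}

```text
time_s: 2.37
ee_pos: [0.5011, 0.0616, 0.1198]
tcp_rot: [3.133, -0.167, -0.004]
force: [-1.2, -0.1, -0.2]
grip_width: 0.0502
```

```bash
python3 - <<'E'
from fit import *
st()
im=snap('scene','s2.png');cv2.imwrite('pics/s2c.png',cv2.resize(im[100:300,220:420,::-1],None,fx=3,fy=3))
E
```

```text
t 2.37 tcp [0.5011 0.0616 0.1198] jig [  35.7 -193.4  119.8] F [ 1.2  0.3 -0.2] w 0.0502
tool axes in jig x,y,z cols
 [[-1.    -0.022  0.002]
 [-0.022  1.     0.004]
 [-0.003  0.004 -1.   ]] q [-0.01  0.31  1.8  -0.    1.03  1.67]
```

View pics/s2c.png

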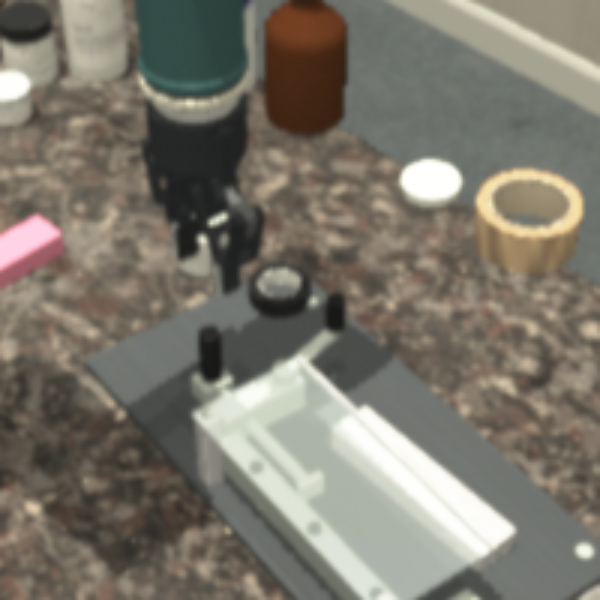

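```bash
python3 - <<'E'
from fit import *
S=cam('scene')
o=arm.get_obs()
f=lambda X:(3*(proj(S,X)-[220,100])).round()
print(f(o['ee_pos']),f(j2w(Q,(35,-194.5,92))),f(j2w(Q,(35,-194.5+40,120))),f(j2w(Q,(35,-194.5-40,120))))
im=viewer.read_camera('wrist');print(cam('wrist')['eye']);cv2.imwrite('pics/w3.png',im[:,:,::-1])
E
```

```text
[207. 309.] [209. 332.] [234. 335.] [181. 282.]
[0.56934954 0.05428031 0.29758644]
```

View pics/w3.png

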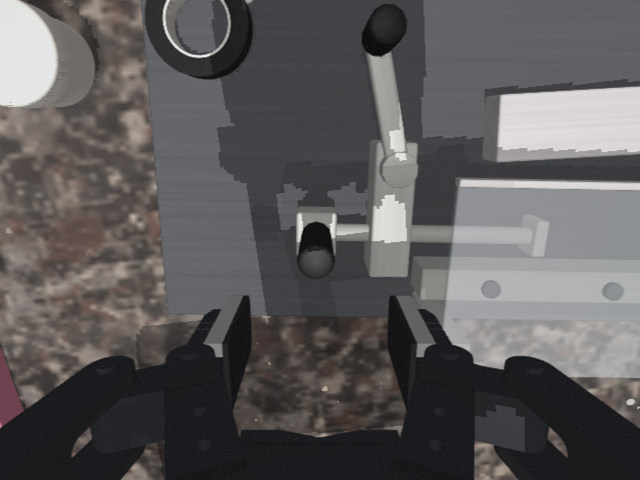

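```bash
python3 - <<'E'
from fit import *
W=cam('wrist');o=arm.get_obs();M=Rm(o['tcp_rot'])
print(proj(W,o['ee_pos']),proj(W,o['ee_pos']-M[:,2]*.007),w2j(Q,onz(W,316,262,.092)))
a=cv2.imread('pics/s2.png')[140:240,250:330];cv2.imwrite('pics/s2d.png',cv2.resize(a,None,fx=6,fy=6,interpolation=cv2.INTER_CUBIC))
E
```

```text
[317.84706227 280.66042074] [317.79192256 286.42032534] [  36.08510758 -194.45948186   92.        ]
```

View pics/s2d.png

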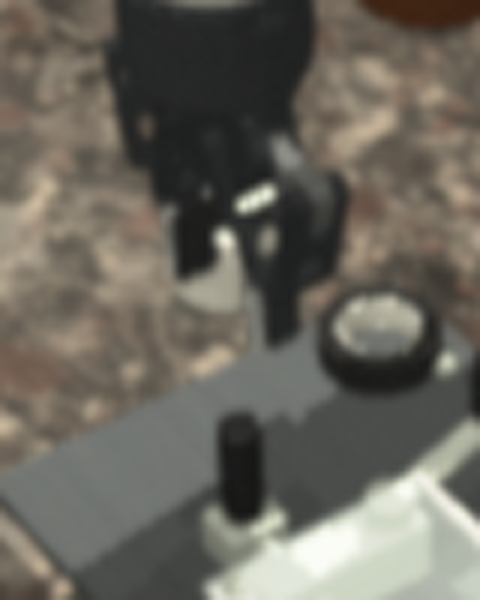

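Call:
{"op": "arm_command", "data": {"steps": [[0,-0.1,-1.7,0,0,0.01,5],[0,0,-1.7,0,0,0.01,5],[0,0,-1.7,0,0,0,5],[0,0,-1.5,0,0,0,5],[0,0,0,0,0,0,1.5],[0,0,0,0,0,0,1.5],[0,0,0,0,0,0,1.5],[0,0,0,0,0,0,1.5],[0,0,0,0,0,0,1.5]], "newtons": 40}}

```text
time_s: 3.22
ee_pos: [0.5075, 0.0597, 0.0586]
tcp_rot: [3.137, -0.133, 0.015]
force: [0.7, 0.4, 0.1]
grip_width: 0.0151
```

```bash
python3 - <<'E'
from fit import *
st()
E
```

```text
t 3.22 tcp [0.5075 0.0597 0.0586] jig [  29.2 -192.3   58.6] F [-0.6 -0.5  0.1] w 0.0151
tool axes in jig x,y,z cols
 [[-0.999 -0.044 -0.01 ]
 [-0.044  0.999  0.001]
 [ 0.01   0.002 -1.   ]] q [-0.02  0.4   1.86 -0.    0.87  1.64]
```

```bash
python3 - <<'E'
from fit import *
snap('wrist','w4.png')
im=snap('scene','s4.png');cv2.imwrite('pics/s4d.png',cv2.resize(im[140:240,240:340,::-1],None,fx=6,fy=6,interpolation=cv2.INTER_CUBIC))
E
```

```text
(no output)
```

View pics/w4.png

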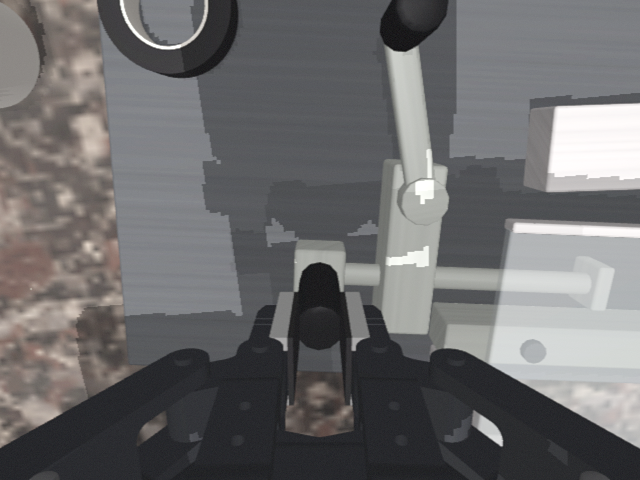

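View pics/s4d.png

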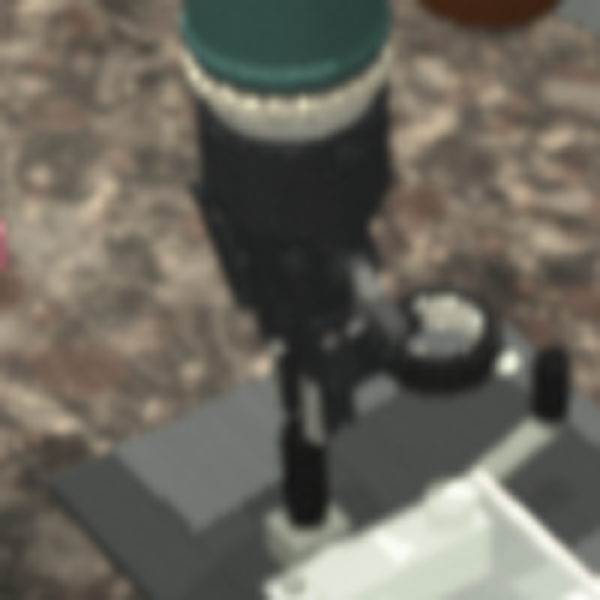

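Call:
{"op": "arm_command", "data": {"steps": [[-0.4,0.2,-0.3,0,0,0.03,0],[0,0,0,0,0,0,0],[0,0,0,0,0,0,0],[0,0,0,0,0,0,0]], "newtons": 40}}

```text
time_s: 3.65
ee_pos: [0.5073, 0.0616, 0.0585]
tcp_rot: [3.138, -0.084, 0.028]
force: [-0.6, 0.2, -0.4]
grip_width: -0.0004
```

```bash
python3 - <<'E'
from fit import *
st()
snap('wrist','w5.png')
E
```

```text
t 3.65 tcp [0.5073 0.0616 0.0585] jig [  29.6 -194.2   58.5] F [ 0.7 -0.2 -0.4] w -0.0004
tool axes in jig x,y,z cols
 [[-0.997 -0.075 -0.018]
 [-0.075  0.997  0.   ]
 [ 0.018  0.002 -1.   ]] q [-0.01  0.4   1.86 -0.    0.86  1.61]
```

View pics/w5.png

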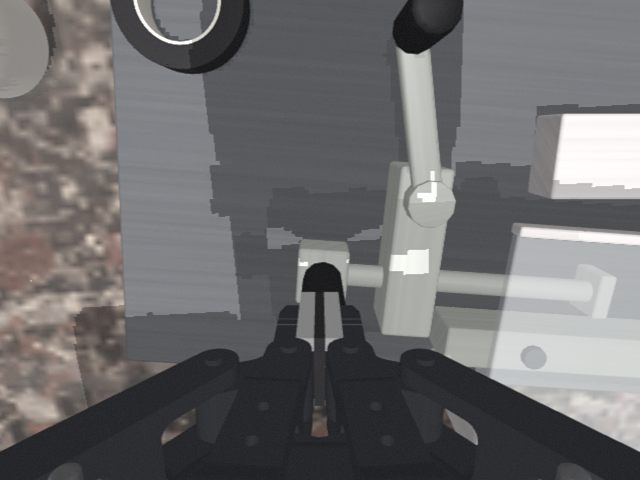

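```bash
python3 - <<'E'
from fit import *
W=cam('wrist');o=arm.get_obs();M=Rm(o['tcp_rot'])
for P in [(35,-194.5,92),(25,-194.5,92),(45,-194.5,92),(25,-194.5,40),(35,-194.5,36.5)]: print(P,proj(W,j2w(Q,P)))
for b in [0,.01,.02,.03,.05]: print(b,proj(W,o['ee_pos']-M[:,2]*b),proj(W,o['ee_pos']-M[:,2]*b+M[:,0]*.011))
S=cam('scene');im=snap('scene','s5.png');cv2.imwrite('pics/s5d.png',cv2.resize(im[150:230,250:330,::-1],None,fx=7,fy=7,interpolation=cv2.INTER_CUBIC))
print(7*(proj(S,o['ee_pos'])-[250,150]),7*(proj(S,j2w(Q,(35,-194.5,92)))-[250,150]))
im=snap('side','d5.png');D=cam('side')
print(proj(D,o['ee_pos']),proj(D,j2w(Q,(35,-194.5,92))))
cv2.imwrite('pics/d5d.png',cv2.resize(im[190:290,230:350,::-1],None,fx=6,fy=6,interpolation=cv2.INTER_CUBIC))
E
```

```text
(35, -194.5, 92) [315.7910688  324.29344307]
(25, -194.5, 92) [317.75154689 299.7213432 ]
(45, -194.5, 92) [313.89179595 348.09841312]
(25, -194.5, 40) [317.96375983 258.92109369]
(35, -194.5, 36.5) [316.50763797 275.73663354]
0 [317.89163108 280.49322974] [317.87678004 257.34593844]
0.01 [317.81449211 288.84797298] [317.79754079 264.58063985]
0.02 [317.72862654 298.14787303] [317.70917857 272.64828596]
0.03 [317.63246476 308.56293167] [317.61002163 281.70151103]
0.05 [317.40083551 333.6501567 ] [317.37031011 303.58764922]
[293.29740786 484.23518579] [276.52019237 425.01384615]
[290.23231331 254.82939354] [291.67866941 244.12283179]
```

View pics/s5d.png

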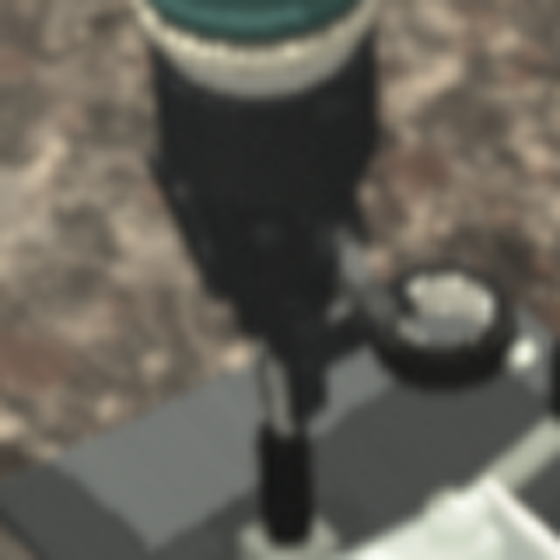

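View pics/d5d.png

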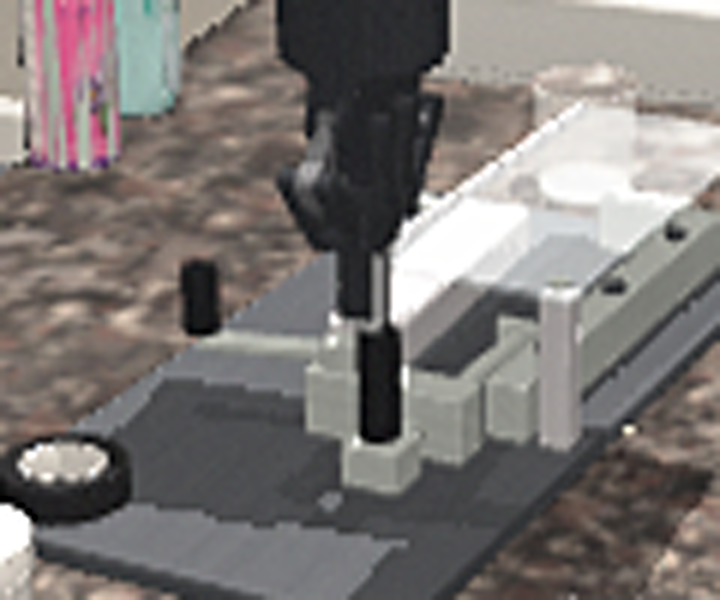

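Call:
{"op": "arm_command", "data": {"steps": [[0,0,2,0,0,0.02,0],[0,0,2,0,0,0.02,0],[0,0,0,0,0,0,0],[0,0,0,0,0,0,0]]}}

```text
time_s: 4.13
ee_pos: [0.5051, 0.0614, 0.0979]
tcp_rot: [3.14, -0.02, 0.02]
force: [-0.5, 0.0, -0.8]
grip_width: -0.0
```

```bash
python3 - <<'E'
from fit import *
o=st();W=cam('wrist');M=Rm(o['tcp_rot'])
S=cam('scene');im=snap('scene','s6.png');cv2.imwrite('pics/s6d.png',cv2.resize(im[140:240,240:340,::-1],None,fx=6,fy=6,interpolation=cv2.INTER_CUBIC))
im=snap('side','d6.png');D=cam('side')
for b in [0,.01,.02,.03,.04]:
  X=o['ee_pos']-M[:,2]*b
  print(b,6*(proj(S,X)-[240,140]),6*(proj(D,X)-[230,180]),proj(W,X))
cv2.imwrite('pics/d6d.png',cv2.resize(im[180:280,230:350,::-1],None,fx=6,fy=6,interpolation=cv2.INTER_CUBIC))
E
```

```text
t 4.13 tcp [0.5051 0.0614 0.0979] jig [  31.8 -193.8   97.9] F [ 0.5  0.1 -0.8] w -0.0
tool axes in jig x,y,z cols
 [[-0.993 -0.115 -0.013]
 [-0.115  0.993  0.   ]
 [ 0.013  0.002 -1.   ]] q [-0.01  0.34  1.83 -0.    0.96  1.57]
0 [303.66469455 412.08976656] [364.35301054 370.88900399] [317.88687621 280.5021245 ]
0.01 [302.34220175 395.07860405] [364.16857072 350.70359699] [317.8099461  288.85712233]
0.02 [301.00314979 377.85444187] [363.98294455 330.38835253] [317.72431231 298.15738376]
0.03 [299.6472257  360.41325431] [363.79612053 309.94201386] [317.6284092  308.57294465]
0.04 [298.27410858 342.75091357] [363.60808703 289.36330793] [317.52027168 320.31722398]
```

View pics/s6d.png

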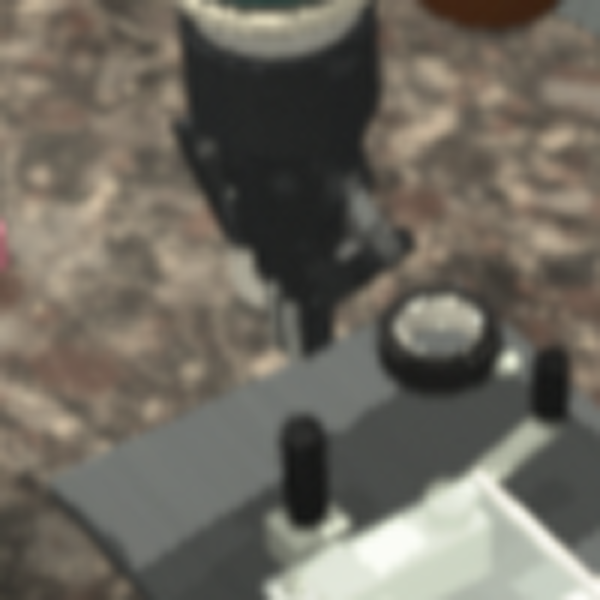

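View pics/d6d.png

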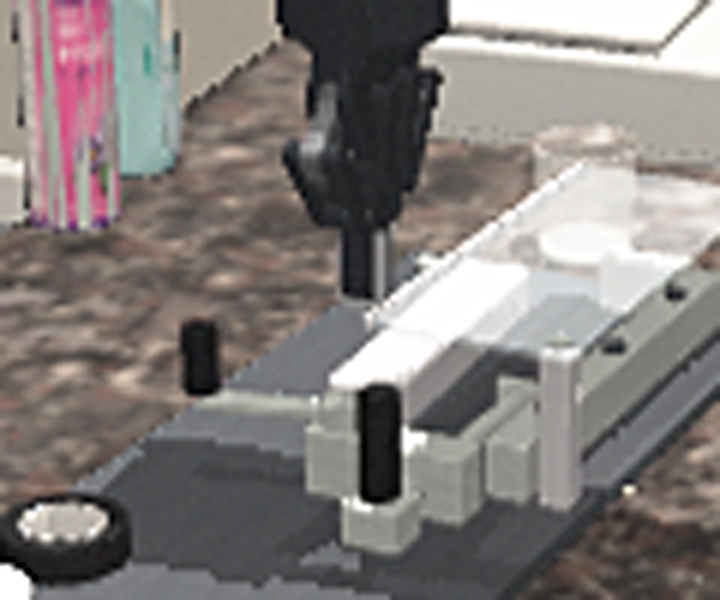

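Call:
{"op": "arm_command", "data": {"steps": [[-0.2,0.1,0,0,-0.01,-0.06,5],[-0.1,0,0,0,0,-0.055,5],[0,0,0,0,0,0,5],[0,0,0,0,0,0,5]]}}

```text
time_s: 4.57
ee_pos: [0.4997, 0.0624, 0.0941]
tcp_rot: [3.132, -0.207, 0.027]
force: [0.4, -1.0, 0.7]
grip_width: 0.0482
```

```bash
python3 - <<'E'
from fit import *
st()
E
```

```text
t 4.57 tcp [0.4997 0.0624 0.0941] jig [  37.3 -194.    94.1] F [-0.5  1.   0.7] w 0.0482
tool axes in jig x,y,z cols
 [[-1.     0.004 -0.018]
 [ 0.004  1.     0.002]
 [ 0.018  0.002 -1.   ]] q [-0.01  0.34  1.85 -0.01  0.94  1.7 ]
```

Call:
{"op": "arm_command", "data": {"steps": [[0.1,0,-1.8,0,-0.01,0,5],[0.1,0,-1.8,0,-0.01,0,5],[0,0,-1.8,0,0,0,5],[0,0,-1.6,0,0,0,5],[0,0,0,0,0,0,1.0],[0,0,0,0,0,0,1.0],[0,0,0,0,0,0,1.0],[0,0,0,0,0,0,1.0],[0,0,0,0,0,0,1.0]], "newtons": 40}}

```text
time_s: 5.32
ee_pos: [0.5015, 0.0621, 0.0202]
tcp_rot: [3.133, -0.192, 0.056]
force: [1.9, -0.2, -12.5]
grip_width: 0.0191
```

```bash
python3 - <<'E'
from fit import *
st()
E
```

```text
t 5.32 tcp [0.5015 0.0621 0.0202] jig [  35.4 -194.    20.2] F [ -1.9  -0.  -12.5] w 0.0191
tool axes in jig x,y,z cols
 [[-0.999 -0.006 -0.036]
 [-0.006  1.    -0.   ]
 [ 0.036 -0.    -0.999]] q [-0.01  0.45  1.92 -0.01  0.74  1.69]
```

Call:
{"op": "arm_command", "data": {"steps": [[0.1,0.8,0,0,0,0,1.0],[0.1,0.8,0,0,0,0,1.0],[0.1,0.8,0,0,0,0,1.0],[0.1,0.8,0,0,0,0,1.0],[0.1,0.8,0,0,0,0,1.0],[0.1,0.8,0,0,0,0,1.0],[0.1,0.8,0,0,0,0,1.0],[0.1,0.8,0,0,0,0,1.0],[0.1,0.8,0,0,0,0,1.0]]}}

```text
time_s: 6.07
ee_pos: [0.5115, 0.1399, 0.0202]
tcp_rot: [3.131, -0.191, 0.058]
force: [2.5, -3.4, -10.6]
grip_width: 0.019
```

```bash
python3 - <<'E'
from fit import *
st()
E
```

```text
t 6.07 tcp [0.5115 0.1399 0.0202] jig [  35.5 -272.4   20.2] F [ -3.    3.1 -10.6] w 0.019
tool axes in jig x,y,z cols
 [[-0.999 -0.007 -0.037]
 [-0.007  1.     0.001]
 [ 0.037  0.002 -0.999]] q [ 0.15  0.47  1.87 -0.02  0.77  1.85]
```

Call:
{"op": "arm_command", "data": {"steps": [[0.1,0.6,0,0,0,0,1.0],[0.1,0.6,0,0,0,0,1.0],[0,0.3,0,0,0,0,1.0]]}}

```text
time_s: 6.32
ee_pos: [0.5114, 0.1419, 0.0201]
tcp_rot: [3.107, -0.168, 0.05]
force: [3.7, -15.0, -8.1]
grip_width: 0.0188
```

```bash
python3 - <<'E'
from fit import *
st()
E
```

```text
t 6.32 tcp [0.5114 0.1419 0.0201] jig [  35.8 -274.4   20.1] F [-5.6 14.4 -8.1] w 0.0188
tool axes in jig x,y,z cols
 [[-0.999 -0.02  -0.034]
 [-0.021  0.999  0.028]
 [ 0.034  0.028 -0.999]] q [ 0.17  0.48  1.85 -0.05  0.78  1.88]
```

Call:
{"op": "arm_command", "data": {"steps": [[0,0,0,0,0,0,5],[0,0,0,0,0,0,5],[0,0,0,0,0,0,5],[0,0,2,0,0,0,5],[0,0,2.5,0,0,0,5],[0,0,2.5,0,0,0,5],[0,0,2.5,0,0,0,5],[0,0,1.5,0,0,0,5],[0.5,-2.4,0,0.014,0.107,0,7],[0.5,-2.4,0,0.014,0.107,0,7],[0.5,-2.4,0,0.014,0.107,0,7],[0.5,-2.4,0,0.014,0.107,0,7],[0.5,-2.4,0,0.014,0.107,0,7],[0.5,-2.4,0,0.014,0.107,0,7],[0.5,-2.4,0,0,0,0,7],[0.5,-2.4,0,0,0,0,7],[0.5,-2.4,0,0,0,0,7],[0.5,-2.4,0,0,0,0,7],[0.5,-2.4,0,0,0,0,7],[0,0,0,0,0,0,7]]}}

```text
time_s: 7.98
ee_pos: [0.5729, -0.1131, 0.1439]
tcp_rot: [-2.941, 0.124, 0.949]
force: [0.5, 0.0, -0.6]
grip_width: 0.0703
```

```bash
python3 - <<'E'
from fit import *
o=st()
im=snap('scene','s7.png')
im=snap('wrist','w7.png')
S=cam('scene');im=cv2.imread('pics/s7.png');
cv2.imwrite('pics/s7d.png',cv2.resize(im[120:360,220:480],None,fx=2.5,fy=2.5,interpolation=cv2.INTER_CUBIC))
E
```

```text
t 7.98 tcp [ 0.5729 -0.1131  0.1439] jig [-57.8 -29.3 143.9] F [-0.5 -0.1 -0.6] w 0.0703
tool axes in jig x,y,z cols
 [[-0.81  -0.037  0.586]
 [-0.043  0.999  0.004]
 [-0.585 -0.022 -0.811]] q [-0.26  0.78  1.06 -0.08  1.92  1.39]
```

View pics/s7d.png

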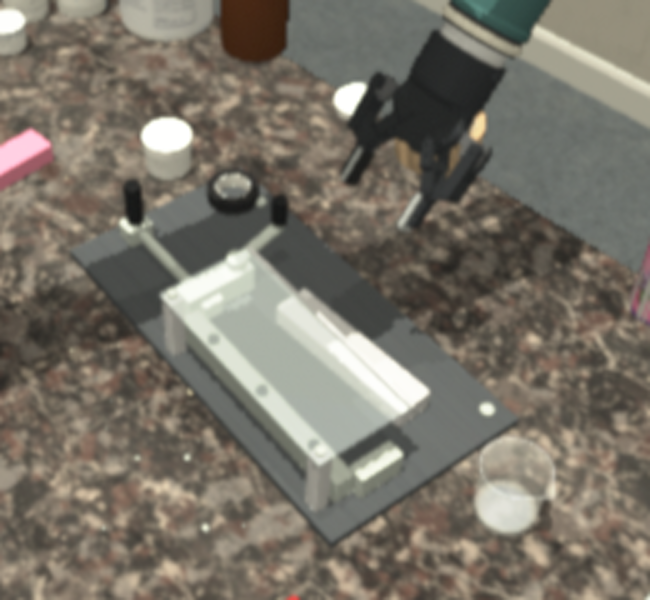

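View pics/w7.png

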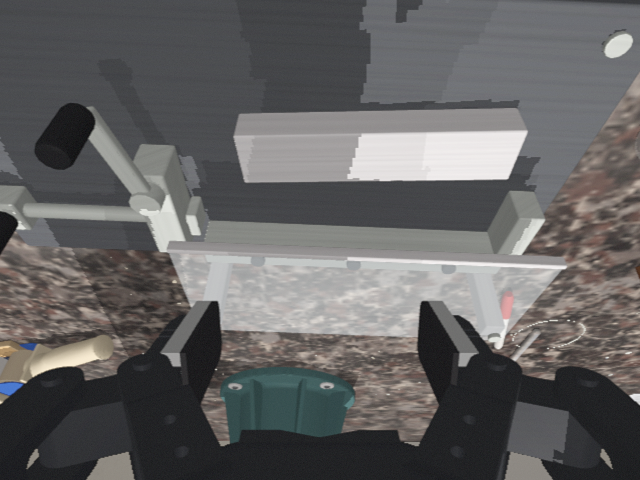

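```bash
python3 - <<'E'
from fit import *
o=arm.get_obs();M=Rm(o['tcp_rot']);S=cam('scene');W=cam('wrist')
for b in [.03,.035,.04,.045,.05]:
  X=o['ee_pos']-M[:,2]*b
  print(b,[((proj(S,X+M[:,1]*s*.042)-[220,120])*2.5).round(0) for s in(-1,1)],[(proj(W,X+M[:,1]*s*.035)).round(0) for s in(-1,1)])
E
```

```text
0.03 [array([333., 192.]), array([393., 242.])] [array([226., 309.]), array([409., 310.])]
0.035 [array([335., 187.]), array([396., 237.])] [array([223., 315.]), array([411., 315.])]
0.04 [array([338., 183.]), array([398., 233.])] [array([220., 321.]), array([414., 321.])]
0.045 [array([341., 179.]), array([401., 228.])] [array([217., 328.]), array([417., 328.])]
0.05 [array([343., 174.]), array([404., 224.])] [array([214., 335.]), array([421., 335.])]
```

Call:
{"op": "arm_command", "data": {"steps": [[0,-1.1,0,0.007,0.055,-0.018,7],[0,-1.1,-1,0.007,0.055,-0.018,7],[0.2,-1,-2.2,0,0,0,7],[0.2,0,-2.2,0,0,0,7],[0,0,-2.2,0,0,0,7],[0,0,-2.2,0,0,0,7],[0,0,-2,0,0,0,7],[0,0,-0.5,0,0,0,7],[0,0,0,0,0,0,7]]}}

```text
time_s: 8.83
ee_pos: [0.5777, -0.1295, 0.0148]
tcp_rot: [-2.865, 0.148, 1.089]
force: [-1.1, 0.6, 0.4]
grip_width: 0.07
```

```bash
python3 - <<'E'
from fit import *
o=st()
im=snap('side','d8.png');cv2.imwrite('pics/d8d.png',cv2.resize(im[150:280,230:400,::-1],None,fx=4.5,fy=4.5,interpolation=cv2.INTER_CUBIC))
im=snap('scene','s8.png');cv2.imwrite('pics/s8d.png',cv2.resize(im[120:360,220:480,::-1],None,fx=2.5,fy=2.5,interpolation=cv2.INTER_CUBIC))
E
```

```text
t 8.83 tcp [ 0.5777 -0.1295  0.0148] jig [-64.7 -13.7  14.8] F [ 1.1 -0.5  0.4] w 0.07
tool axes in jig x,y,z cols
 [[-0.746 -0.012  0.666]
 [-0.031  0.999 -0.017]
 [-0.665 -0.034 -0.746]] q [-0.28  0.99  1.   -0.09  1.87  1.4 ]
```

View pics/d8d.png

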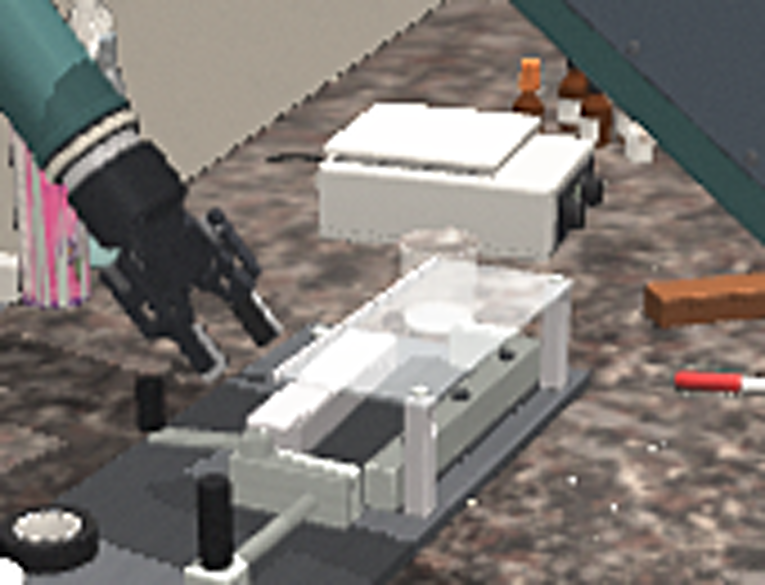

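View pics/s8d.png

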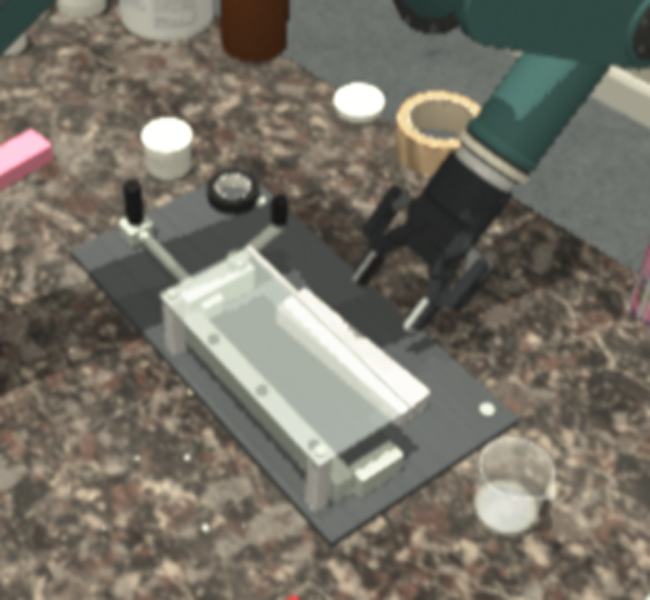

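```bash
cat >> fit.py <<'E'
def tri(a,b):
    A=[];y=[]
    e1,d1=a;e2,d2=b
    t=np.linalg.lstsq(np.c_[d1,-d2],e2-e1,rcond=None)[0]
    p,q=e1+d1*t[0],e2+d2*t[1];return (p+q)/2,np.linalg.norm(p-q)
E
python3 - <<'E'
from fit import *
S=cam('scene');D=cam('side');o=arm.get_obs();M=Rm(o['tcp_rot'])
for s,d in [((364,231.2),(276.7,232.7)),((384,250.4),(290.4,226))]:
    X,e=tri(ray(S,*s),ray(D,*d));print(w2j(Q,X).round(1),e)
for b in (.035,.045):
  for sg in (-1,1):print(b,w2j(Q,o['ee_pos']-M[:,2]*b+M[:,1]*sg*.042).round(1))
E
```

```text
[-98.5 -54.1  49.4] 0.0037718768219562374
[-95.8  25.   45.7] 0.008703490576118066
0.035 [-88.1 -54.9  43.9]
0.035 [-89.1  29.1  41.1]
0.045 [-94.8 -54.7  51.4]
0.045 [-95.8  29.3  48.6]
```

Call:
{"op": "arm_command", "data": {"steps": [[-0.1,-0.8,-0.8,-0.017,0.002,-0.006,7],[-0.1,-0.8,-0.9,-0.017,0.002,-0.006,7],[0,0,-0.7,0,0,0,7],[0,0,0,0,0,0,7],[0,0,0,0,0,0,7]]}}

```text
time_s: 9.35
ee_pos: [0.5793, -0.1483, -0.0056]
tcp_rot: [-2.899, 0.191, 1.088]
force: [0.3, -0.2, 0.0]
grip_width: 0.0701
```

```bash
python3 - <<'E'
from fit import *
o=st();M=Rm(o['tcp_rot'])
for sg in (-1,1):print(w2j(Q,o['ee_pos']-M[:,2]*.045+M[:,1]*sg*.042).round(1))
E
```

```text
t 9.35 tcp [ 0.5793 -0.1483 -0.0056] jig [-68.7   4.8  -5.6] F [-0.3  0.2  0. ] w 0.0701
tool axes in jig x,y,z cols
 [[-0.753  0.001  0.658]
 [ 0.005  1.     0.004]
 [-0.658  0.006 -0.753]] q [-0.29  1.01  1.   -0.11  1.84  1.42]
[-98.3 -37.4  28. ]
[-98.2  46.6  28.5]
```

Call:
{"op": "arm_command", "data": {"steps": [[-0.8,0.1,-0.1,0,0,0,7],[-0.8,0.1,-0.1,0,0,0,7],[-0.6,0.1,-0.1,0,0,0,7],[-0.5,0.06,0,0,0,0,7],[-0.5,0.06,0,0,0,0,7],[-0.5,0.06,0,0,0,0,7],[-0.5,0.06,0,0,0,0,7],[-0.5,0.06,0,0,0,0,7],[-0.5,0.06,0,0,0,0,7],[-0.5,0.06,0,0,0,0,7],[-0.5,0.06,0,0,0,0,7]]}}

```text
time_s: 10.27
ee_pos: [0.5178, -0.1414, -0.0085]
tcp_rot: [-2.907, 0.192, 1.07]
force: [2.6, 1.0, -1.2]
grip_width: 0.07
```

```bash
python3 - <<'E'
from fit import *
o=st();M=Rm(o['tcp_rot'])
for sg in (-1,1):print(w2j(Q,o['ee_pos']-M[:,2]*.045+M[:,1]*sg*.042).round(1))
im=snap('side','d9.png');cv2.imwrite('pics/d9d.png',cv2.resize(im[150:280,230:400,::-1],None,fx=4.5,fy=4.5,interpolation=cv2.INTER_CUBIC))
im=snap('wrist','w9.png')
E
```

```text
t 10.27 tcp [ 0.5178 -0.1414 -0.0085] jig [-6.8  5.7 -8.5] F [-2.4 -1.3 -1.2] w 0.07
tool axes in jig x,y,z cols
 [[-0.762  0.001  0.648]
 [ 0.006  1.     0.005]
 [-0.648  0.007 -0.762]] q [-0.3   0.93  1.2  -0.12  1.7   1.43]
[-36.  -36.5  25.4]
[-35.9  47.5  26. ]
```

View pics/d9d.png

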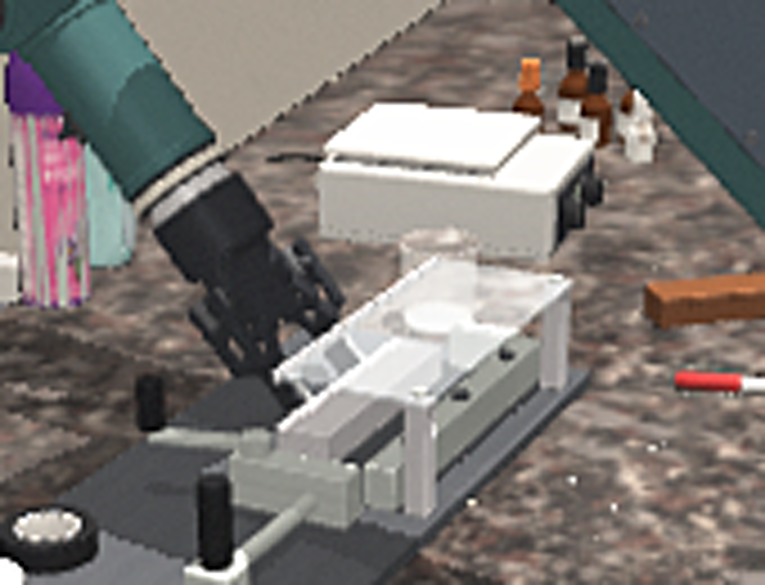

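View pics/w9.png

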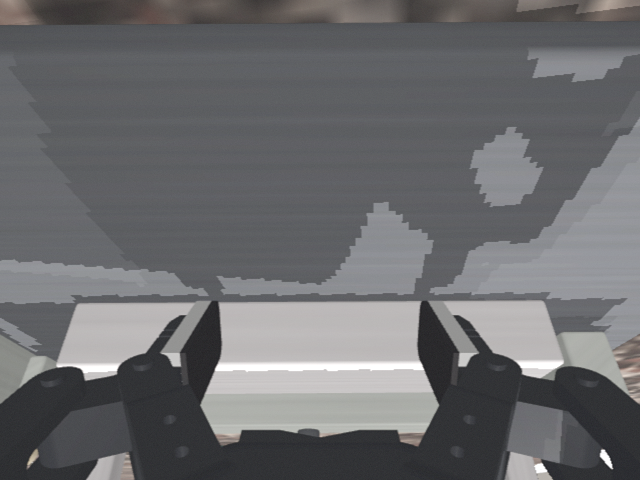

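Call:
{"op": "arm_command", "data": {"steps": [[-0.5,0.06,0,0.001,0.01,0,7],[-0.5,0.06,0,0.001,0.01,0,7],[-0.5,0.06,0,0.001,0.01,0,7],[-0.5,0.06,0,0.001,0.01,0,7],[-0.5,0.06,0,0.001,0.01,0,7],[-0.5,0.06,0,0.001,0.01,0,7]]}}

```text
time_s: 10.87
ee_pos: [0.4877, -0.138, -0.0069]
tcp_rot: [-2.871, 0.191, 1.159]
force: [5.3, 0.2, 3.7]
grip_width: 0.07
```

```bash
python3 - <<'E'
from fit import *
o=st();M=Rm(o['tcp_rot'])
for sg in (-1,1):print(w2j(Q,o['ee_pos']-M[:,2]*.045+M[:,1]*sg*.042).round(1))
im=snap('side','d10.png');cv2.imwrite('pics/d10d.png',cv2.resize(im[150:280,230:400,::-1],None,fx=4.5,fy=4.5,interpolation=cv2.INTER_CUBIC))
E
```

```text
t 10.87 tcp [ 0.4877 -0.138  -0.0069] jig [23.5  6.3 -6.9] F [-5.3 -0.9  3.7] w 0.07
tool axes in jig x,y,z cols
 [[-0.72   0.001  0.694]
 [ 0.007  1.     0.006]
 [-0.694  0.01  -0.72 ]] q [-0.31  0.94  1.24 -0.13  1.72  1.43]
[ -7.8 -36.   25.1]
[-7.7 48.  25.9]
```

View pics/d10d.png

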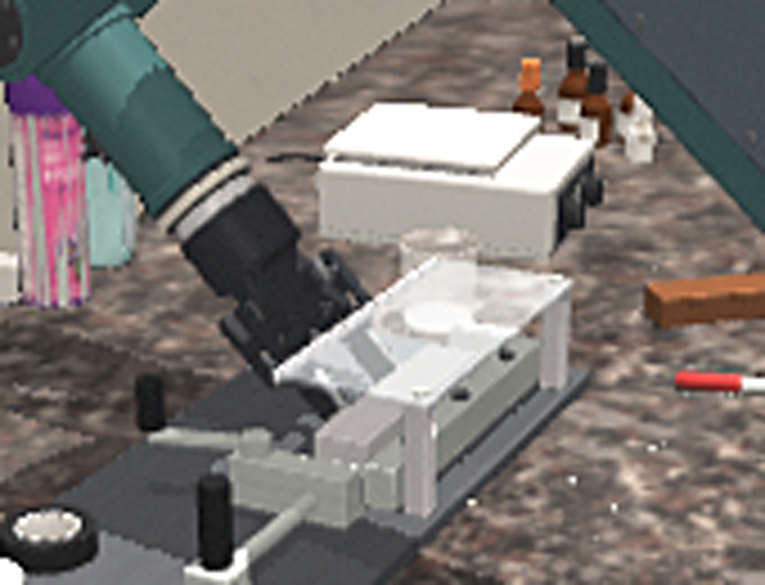

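Call:
{"op": "arm_command", "data": {"steps": [[-0.4,0.05,0,0,0,0,7],[-0.4,0.05,0,0,0,0,7],[-0.3,0.04,0,0,0,0,7],[-0.3,0.04,0,0,0,0,7]]}}

```text
time_s: 11.25
ee_pos: [0.4728, -0.1363, -0.0071]
tcp_rot: [-2.871, 0.191, 1.161]
force: [4.5, -0.3, 1.9]
grip_width: 0.0699
```

```bash
python3 - <<'E'
from fit import *
o=st();M=Rm(o['tcp_rot'])
for sg in (-1,1):print(w2j(Q,o['ee_pos']-M[:,2]*.045+M[:,1]*sg*.042).round(1))
E
```

```text
t 11.25 tcp [ 0.4728 -0.1363 -0.0071] jig [38.5  6.5 -7.1] F [-4.5 -0.2  1.9] w 0.0699
tool axes in jig x,y,z cols
 [[-0.719  0.001  0.695]
 [ 0.007  1.     0.007]
 [-0.695  0.01  -0.719]] q [-0.31  0.92  1.28 -0.13  1.69  1.43]
[  7.2 -35.8  24.9]
[ 7.2 48.2 25.7]
```

Call:
{"op": "arm_command", "data": {"steps": [[-0.25,0.03,0,0,0,0,7],[-0.25,0.03,0,0,0,0,7]]}}

```text
time_s: 11.42
ee_pos: [0.4711, -0.1361, -0.0074]
tcp_rot: [-2.876, 0.191, 1.149]
force: [17.2, -0.7, 7.3]
grip_width: 0.0699
```

Call:
{"op": "arm_command", "data": {"steps": [[-0.25,0.03,0,0,0,0,7]]}}

```text
time_s: 11.5
ee_pos: [0.4714, -0.1361, -0.0075]
tcp_rot: [-2.881, 0.192, 1.14]
force: [11.4, 0.1, 4.1]
grip_width: 0.0699
```

```bash
python3 - <<'E'
from fit import *
o=st();M=Rm(o['tcp_rot'])
for sg in (-1,1):print(w2j(Q,o['ee_pos']-M[:,2]*.045+M[:,1]*sg*.042).round(1))
im=snap('scene','s11.png');cv2.imwrite('pics/s11d.png',cv2.resize(im[200:340,270:430,::-1],None,fx=4.2,fy=4.2,interpolation=cv2.INTER_CUBIC))
E
```

```text
t 11.5 tcp [ 0.4714 -0.1361 -0.0075] jig [39.9  6.5 -7.5] F [-11.3  -1.5   4.1] w 0.0699
tool axes in jig x,y,z cols
 [[-0.73   0.     0.684]
 [ 0.007  1.     0.007]
 [-0.684  0.01  -0.73 ]] q [-0.31  0.91  1.3  -0.13  1.67  1.43]
[  9.1 -35.8  24.9]
[ 9.1 48.2 25.7]
```

View pics/s11d.png

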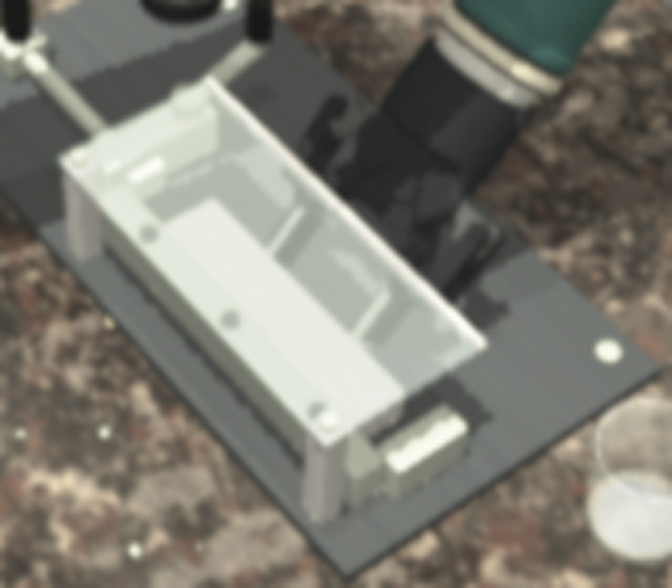

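Call:
{"op": "arm_command", "data": {"steps": [[0.8,-0.1,0,0,0,0,7],[1.2,-0.15,0,0,0,0,7],[1.5,-0.2,0.2,0,0,0,7],[1.5,-0.2,0.8,0,0,0,7],[1.5,-0.2,1.5,0,0,0,7],[1.5,-0.2,2,0,0,0,7],[1.5,-0.2,2.5,0,0,0,7],[1.0,-0.1,2.5,0,0,0,7],[0,0,2,0,0,0,7],[0,0,0,0,0,0,7]]}}

```text
time_s: 12.38
ee_pos: [0.5655, -0.1461, 0.1094]
tcp_rot: [-2.852, 0.189, 1.192]
force: [-0.6, -0.3, -0.1]
grip_width: 0.0697
```

```bash
python3 - <<'E'
from fit import *
import pickle
o=st();pickle.dump(cam('wrist'),open('w12.pkl','wb'))
snap('wrist','w12.png')
E
```

```text
t 12.38 tcp [ 0.5655 -0.1461  0.1094] jig [-54.7   4.3 109.4] F [ 0.6  0.4 -0.1] w 0.0697
tool axes in jig x,y,z cols
 [[-0.703  0.001  0.711]
 [ 0.005  1.     0.003]
 [-0.711  0.006 -0.703]] q [-0.29  0.93  0.94 -0.13  2.05  1.4 ]
```

View pics/w12.png

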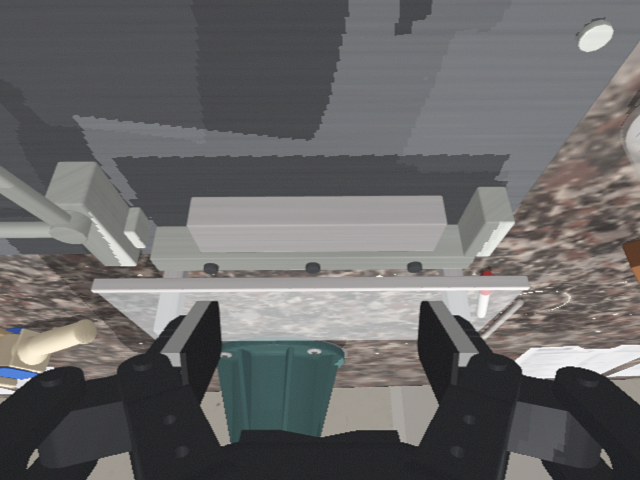

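```bash
python3 - <<'E'
from fit import *
import pickle
W=pickle.load(open('w12.pkl','rb'))
a=cv2.imread('pics/w12.png')[170:290,120:530];cv2.imwrite('pics/w12c.png',cv2.resize(a,None,fx=1.95,fy=1.95*2,interpolation=cv2.INTER_CUBIC))
for uv in [(190,199),(445,197)]: print(w2j(Q,onz(W,*uv,.037)).round(1))
for P in [(15,-60,37),(15,90,37),(55,-60,42),(55,90,42)]: print(P,proj(W,j2w(Q,P)).round(1))
E
```

```text
[-16.5 -74.3  37. ]
[-17.2  82.8  37. ]
(15, -60, 37) [223.5 225.4]
(15, 90, 37) [443.2 224.2]
(55, -60, 42) [233.4 258.3]
(55, 90, 42) [430.6 257.2]
```

View pics/w12c.png

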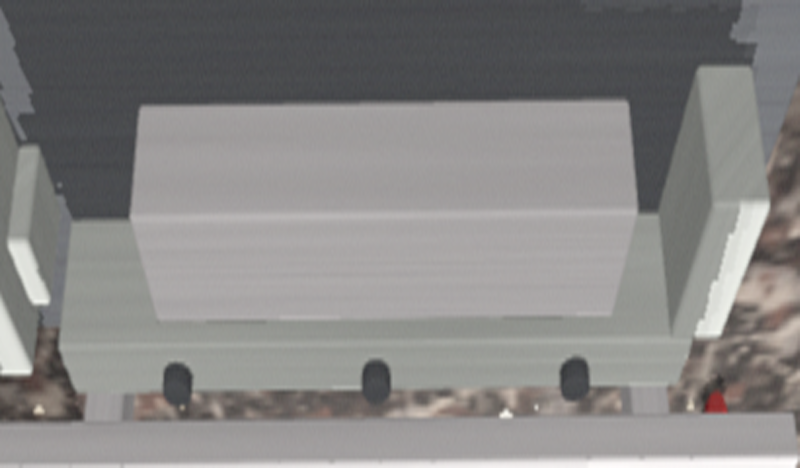

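Call:
{"op": "arm_command", "data": {"steps": [[-0.4,2.4,0.2,-0.014,-0.11,0,5],[-0.4,2.4,0.2,-0.014,-0.11,0,5],[-0.4,2.4,0,-0.014,-0.11,0,5],[-0.4,2.4,0,-0.014,-0.11,0,5],[-0.4,2.4,0,-0.014,-0.11,0,5],[-0.4,2.4,0,-0.014,-0.11,0,5],[-0.4,2.4,0,-0.014,-0.11,0,5],[-0.5,2.4,0,0,0,0,5],[-0.5,2.4,0,0,0,0,5],[-0.5,2.4,0,0,0,0,5],[-0.5,2.4,0,0,0,0,5],[-0.5,2.0,0,0,0,0,5],[0,0,0,0,0,0,5],[0,0,0,0,0,0,5]]}}

```text
time_s: 13.6
ee_pos: [0.4669, 0.1485, 0.0744]
tcp_rot: [-3.128, 0.218, 0.089]
force: [1.1, 0.1, -1.1]
grip_width: 0.05
```

```bash
python3 - <<'E'
from fit import *
o=st();W=cam('wrist')
snap('wrist','w13.png');print(proj(W,j2w(Q,(35,-275,92))))
E
```

```text
t 13.6 tcp [0.4669 0.1485 0.0744] jig [  80.7 -275.2   74.4] F [-1.1 -0.2 -1.1] w 0.05
tool axes in jig x,y,z cols
 [[-0.998  0.011  0.057]
 [ 0.011  1.    -0.002]
 [-0.057 -0.001 -0.998]] q [0.15 0.38 1.84 0.02 0.98 1.85]
[316.80048337 189.05462771]
```

View pics/w13.png

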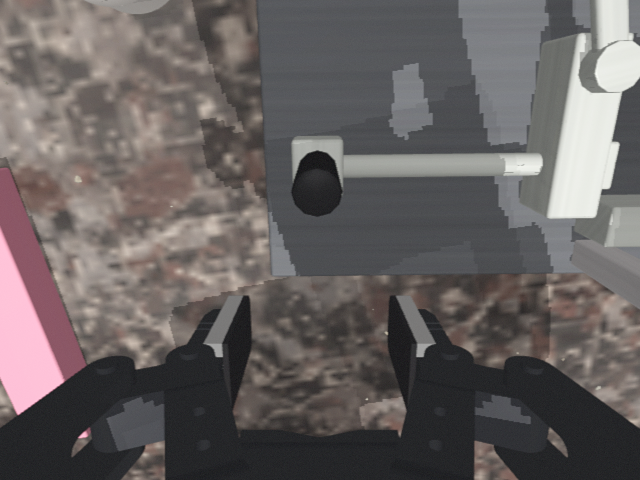

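Call:
{"op": "arm_command", "data": {"steps": [[1.5,-0.2,0,-0.007,-0.05,0,5],[1.5,-0.2,0,0,0,0,5],[1.4,-0.2,0,0,0,0,5],[0,0,0,0,0,0,5],[0,0,0,0,0,0,5]]}}

```text
time_s: 14.07
ee_pos: [0.5095, 0.1372, 0.0709]
tcp_rot: [3.132, -0.225, -0.021]
force: [-0.0, 0.3, 0.4]
grip_width: 0.0501
```

```bash
python3 - <<'E'
from fit import *
o=st()
E
```

```text
t 14.07 tcp [0.5095 0.1372 0.0709] jig [  37.1 -269.4   70.9] F [ 0.1 -0.3  0.4] w 0.0501
tool axes in jig x,y,z cols
 [[-1.     0.015  0.013]
 [ 0.015  1.     0.002]
 [-0.013  0.002 -1.   ]] q [0.13 0.41 1.79 0.   0.95 1.84]
```

Call:
{"op": "arm_command", "data": {"steps": [[0.2,0.4,0,0,0,0,5],[0,0.2,-1.5,0,0,0,5],[0,0,-1.7,0,0,0,5],[0,0,-1.5,0,0,0,5],[0,0,0,0,0,0,1.0],[0,0,0,0,0,0,1.0],[0,0,0,0,0,0,1.0],[0,0,0,0,0,0,1.0],[0,0,0,0,0,0,1.0]], "newtons": 40}}

```text
time_s: 14.82
ee_pos: [0.5107, 0.1425, 0.0228]
tcp_rot: [3.132, -0.232, -0.024]
force: [2.3, -0.4, -10.0]
grip_width: 0.0188
```

```bash
python3 - <<'E'
from fit import *
o=st()
E
```

```text
t 14.82 tcp [0.5107 0.1425 0.0228] jig [  36.6 -274.8   22.8] F [ -2.3   0.1 -10. ] w 0.0188
tool axes in jig x,y,z cols
 [[-1.     0.02   0.015]
 [ 0.02   1.     0.002]
 [-0.015  0.003 -1.   ]] q [0.14 0.49 1.82 0.   0.85 1.86]
```

Call:
{"op": "arm_command", "data": {"steps": [[-0.09,-0.7,0,0,0,0,1.0],[-0.09,-0.7,0,0,0,0,1.0],[-0.09,-0.7,0,0,0,0,1.0],[-0.09,-0.7,0,0,0,0,1.0],[-0.09,-0.7,0,0,0,0,1.0],[-0.05,-0.4,0,0,0,0,1.0],[-0.05,-0.4,0,0,0,0,1.0],[-0.05,-0.4,0,0,0,0,1.0],[-0.05,-0.4,0,0,0,0,1.0]]}}

```text
time_s: 15.57
ee_pos: [0.5039, 0.0888, 0.0229]
tcp_rot: [-3.129, 0.236, 0.022]
force: [2.0, 5.5, -10.5]
grip_width: 0.0187
```

```bash
python3 - <<'E'
from fit import *
o=st()
im=snap('side','d14.png');cv2.imwrite('pics/d14d.png',cv2.resize(im[190:290,250:390,::-1],None,fx=5,fy=5,interpolation=cv2.INTER_CUBIC))
E
```

```text
t 15.57 tcp [0.5039 0.0888 0.0229] jig [  36.4 -220.7   22.9] F [ -1.3  -5.7 -10.5] w 0.0187
tool axes in jig x,y,z cols
 [[-1.     0.022  0.014]
 [ 0.022  1.    -0.003]
 [-0.014 -0.003 -1.   ]] q [0.04 0.47 1.86 0.01 0.82 1.75]
```

View pics/d14d.png

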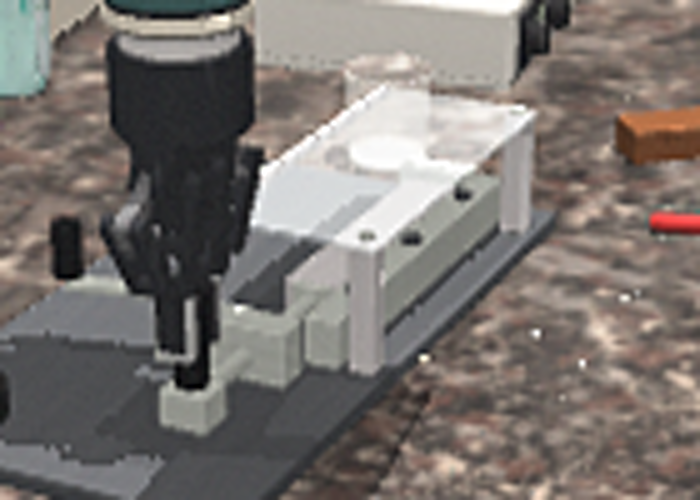

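Call:
{"op": "arm_command", "data": {"steps": [[-0.04,-0.3,0,0,0,0,1.0],[-0.04,-0.3,0,0,0,0,1.0]]}}

```text
time_s: 15.78
ee_pos: [0.5033, 0.0839, 0.0229]
tcp_rot: [-3.124, 0.241, 0.021]
force: [4.2, 28.2, -13.2]
grip_width: 0.0188
```

Call:
{"op": "arm_command", "data": {"steps": [[-0.04,-0.3,0,0,0,0,1.0],[-0.04,-0.3,0,0,0,0,1.0]]}}

```text
time_s: 15.95
ee_pos: [0.5034, 0.0845, 0.0229]
tcp_rot: [-3.112, 0.249, 0.019]
force: [4.2, 23.0, -13.4]
grip_width: 0.0191
```

```bash
python3 - <<'E'
from fit import *
o=st()
E
```

```text
t 15.95 tcp [0.5034 0.0845 0.0229] jig [  36.4 -216.4   22.9] F [ -1.3 -23.3 -13.4] w 0.0191
tool axes in jig x,y,z cols
 [[-0.999  0.032  0.013]
 [ 0.031  0.999 -0.019]
 [-0.014 -0.019 -1.   ]] q [0.01 0.47 1.87 0.03 0.82 1.73]
```

Call:
{"op": "arm_command", "data": {"steps": [[0,0,0,0,0,0,5],[0,0,0,0,0,0,5],[0,0,0,0,0,0,5],[0,0,1.5,0,0,0,5],[0,0,2.5,0,0,0,5],[0,0,2.5,0,0,0,4],[1,-0.8,2,0,0,0,3],[1,-0.8,1,0,0,0,0],[1,-0.8,0,0,0,0,0],[0,0,0,0,0,0,0]]}}

```text
time_s: 16.78
ee_pos: [0.5334, 0.0541, 0.1275]
tcp_rot: [-3.118, 0.248, 0.014]
force: [0.5, -0.1, -0.0]
grip_width: -0.0002
```

```bash
python3 - <<'E'
from fit import *
import pickle
o=st();pickle.dump(cam('wrist'),open('w15.pkl','wb'));W=cam('wrist')
snap('wrist','w15.png');snap('scene','s15.png')
im=cv2.imread('pics/s15.png');cv2.imwrite('pics/s15d.png',cv2.resize(im[190:340,260:430],None,fx=4,fy=4,interpolation=cv2.INTER_CUBIC))
S=cam('scene')
for P in [(15,-65,37),(15,115,37),(55,115,37),(35,-215,92)]: print(P,4*(proj(S,j2w(Q,P))-[260,190]),proj(W,j2w(Q,P)))
E
```

```text
t 16.78 tcp [0.5334 0.0541 0.1275] jig [   2.7 -190.1  127.5] F [-0.5  0.  -0. ] w -0.0002
tool axes in jig x,y,z cols
 [[-0.999  0.031  0.01 ]
 [ 0.031  0.999 -0.013]
 [-0.01  -0.013 -1.   ]] q [-0.04  0.35  1.72  0.02  1.08  1.68]
(15, -65, 37) [263.08154589 248.13091591] [509.41735956 243.07090093]
(15, 115, 37) [449.55403221 437.39894805] [787.45670019 236.00409866]
(55, 115, 37) [395.9974618  471.40303753] [770.91172089 292.6931633 ]
(35, -215, 92) [100.35933407  65.11211277] [276.0760097 312.3155522]
```

View pics/w15.png

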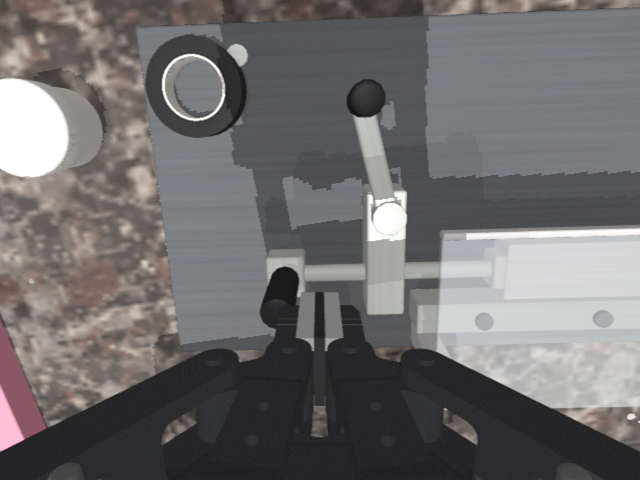

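View pics/s15d.png

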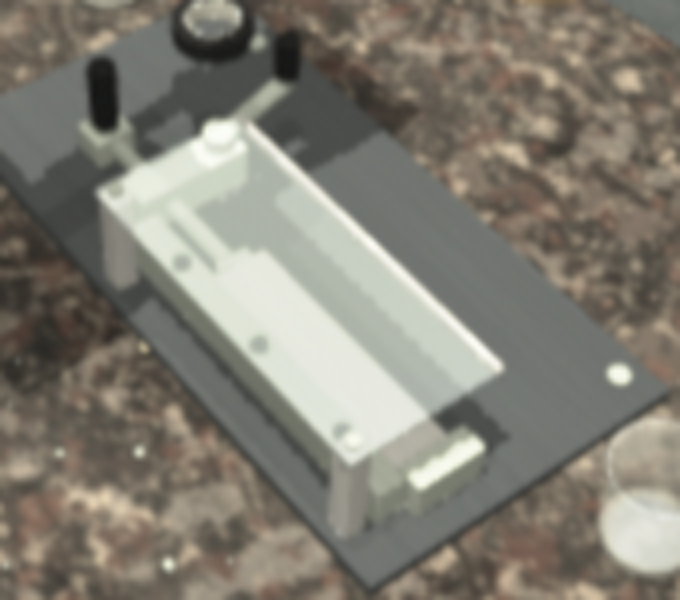

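Call:
{"op": "arm_command", "data": {"steps": [[1.5,-1.4,0,0,0,0.015,0],[1.5,-1.4,0,0,0,0.015,0],[1.5,-1.4,0,0,0,0,0],[1.5,-1.4,0,0,0,0,0],[1.5,-1.4,0,0,0,0,0],[0,0,-1.5,0,0,0,0],[0,0,-1.5,0,0,0,0],[0,0,-1,0,0,0,0],[0,0,0,0,0,0,0]]}}

```text
time_s: 17.63
ee_pos: [0.5936, -0.0143, 0.0727]
tcp_rot: [-3.119, 0.198, 0.063]
force: [-0.8, -1.1, 0.1]
grip_width: 0.0003
```

```bash
python3 - <<'E'
from fit import *
o=st()
E
```

```text
t 17.63 tcp [ 0.5936 -0.0143  0.0727] jig [ -65.7 -130.    72.7] F [0.7 1.2 0.1] w 0.0003
tool axes in jig x,y,z cols
 [[-0.999 -0.001  0.041]
 [-0.002  1.    -0.013]
 [-0.041 -0.013 -0.999]] q [-0.15  0.5   1.62  0.01  1.07  1.54]
```

Call:
{"op": "arm_command", "data": {"steps": [[0.9,-0.1,-0.5,-0.005,-0.04,0,0],[0.9,-0.1,-1.2,0,0,0,0],[0,0,-1.4,0,0,0,0],[0,0,-1.2,0,0,0,0],[0,0,0,0,0,0,0]]}}

```text
time_s: 18.05
ee_pos: [0.6065, -0.0134, 0.0259]
tcp_rot: [-3.121, 0.195, 0.012]
force: [0.1, 0.2, 0.8]
grip_width: -0.0001
```

```bash
python3 - <<'E'
from fit import *
o=st();snap('wrist','w17.png')
im=snap('scene','s17.png');cv2.imwrite('pics/s17d.png',cv2.resize(im[140:260,270:400,::-1],None,fx=4.5,fy=4.5,interpolation=cv2.INTER_CUBIC))
E
```

```text
t 18.05 tcp [ 0.6065 -0.0134  0.0259] jig [ -78.3 -132.5   25.9] F [-0.  -0.2  0.8] w -0.0001
tool axes in jig x,y,z cols
 [[-1.    -0.003  0.009]
 [-0.003  1.    -0.014]
 [-0.009 -0.014 -1.   ]] q [-0.15  0.56  1.65  0.02  0.94  1.54]
```

View pics/w17.png

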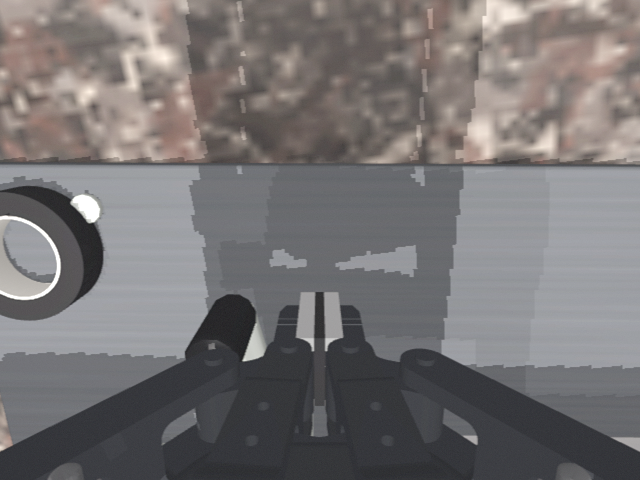

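View pics/s17d.png

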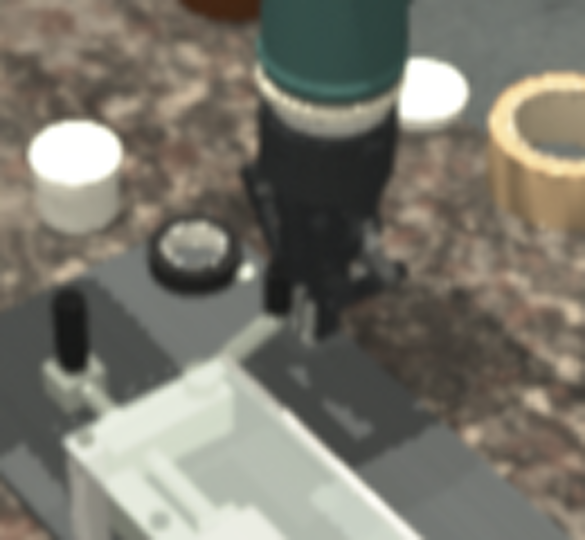

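Call:
{"op": "arm_command", "data": {"steps": [[0.6,0.4,0.8,0,0,0,0],[0,0.4,0,0,0,0,0],[0.1,0.9,0,0,0,0,0],[0.1,0.9,0,0,0,0,0],[-0.1,0.7,0,0,0,0,0],[-0.1,0.7,0,0,0,0,0],[-0.1,0.7,0,0,0,0,0]]}}

```text
time_s: 18.73
ee_pos: [0.6165, 0.037, 0.0414]
tcp_rot: [-3.122, 0.195, -0.003]
force: [0.1, -1.0, 0.9]
grip_width: 0.0001
```

```bash
python3 - <<'E'
from fit import *
o=st();snap('wrist','w18.png')
E
```

```text
t 18.73 tcp [0.6165 0.037  0.0414] jig [ -81.8 -183.8   41.4] F [-0.2  1.   0.9] w 0.0001
tool axes in jig x,y,z cols
 [[-1.    -0.003 -0.001]
 [-0.003  1.    -0.013]
 [ 0.001 -0.013 -1.   ]] q [-0.06  0.55  1.63  0.02  0.97  1.63]
```

View pics/w18.png

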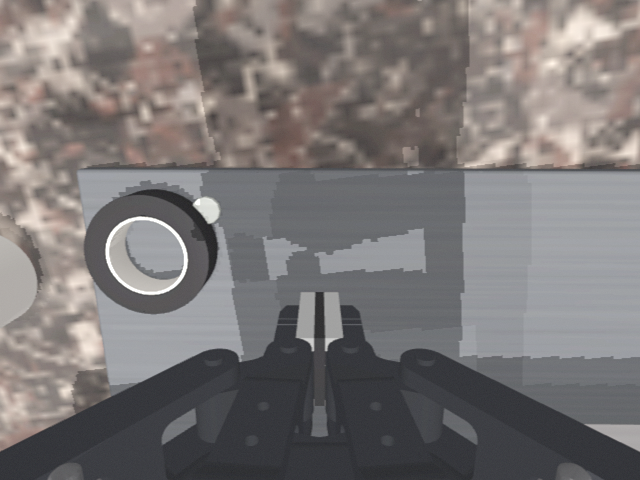

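```bash
python3 - <<'E'
from fit import *
im=snap('scene','s19.png');cv2.imwrite('pics/s19d.png',cv2.resize(im[140:260,270:400,::-1],None,fx=4.5,fy=4.5,interpolation=cv2.INTER_CUBIC))
im=snap('side','d19.png');cv2.imwrite('pics/d19d.png',cv2.resize(im[180:290,230:370,::-1],None,fx=5,fy=5,interpolation=cv2.INTER_CUBIC))
E
```

```text
(no output)
```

View pics/s19d.png

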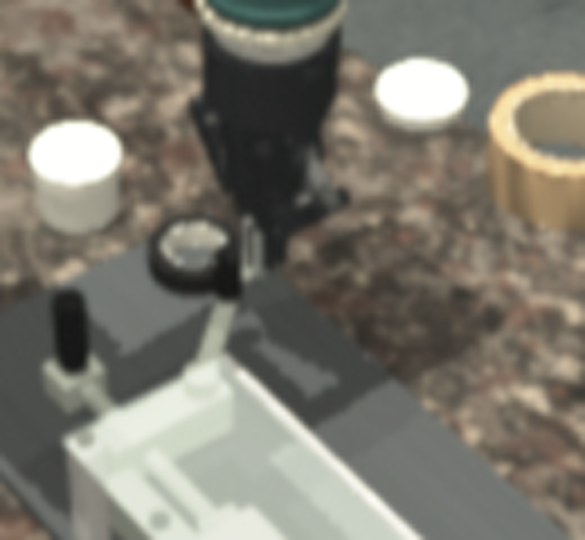

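View pics/d19d.png

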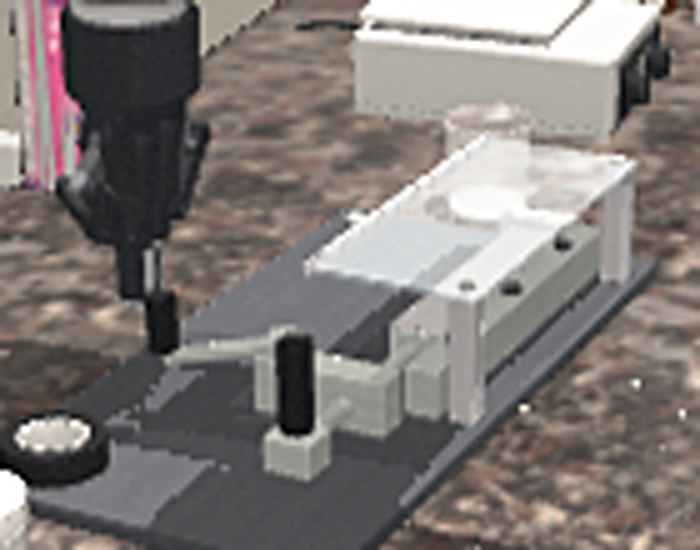

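Call:
{"op": "arm_command", "data": {"steps": [[-0.5,0.6,-0.3,0,0,0,0],[-0.5,0.6,-0.3,0,0,0,0],[-0.5,0.6,-0.2,0,0,0,0],[-0.7,0.6,0,0,0,0,0],[-0.7,0.5,0,0,0,0,0]]}}

```text
time_s: 19.3
ee_pos: [0.5876, 0.067, 0.0327]
tcp_rot: [-3.122, 0.198, -0.009]
force: [1.2, -0.2, 0.6]
grip_width: -0.0002
```

```bash
python3 - <<'E'
from fit import *
st()
im=snap('scene','s20.png');cv2.imwrite('pics/s20d.png',cv2.resize(im[140:260,270:400,::-1],None,fx=4.5,fy=4.5,interpolation=cv2.INTER_CUBIC))
im=snap('side','d20.png');cv2.imwrite('pics/d20d.png',cv2.resize(im[180:290,230:370,::-1],None,fx=5,fy=5,interpolation=cv2.INTER_CUBIC))
E
```

```text
t 19.3 tcp [0.5876 0.067  0.0327] jig [ -49.4 -209.8   32.7] F [-1.2  0.   0.6] w -0.0002
tool axes in jig x,y,z cols
 [[-1.    -0.002 -0.005]
 [-0.002  1.    -0.014]
 [ 0.005 -0.014 -1.   ]] q [-0.01  0.53  1.7   0.02  0.91  1.67]
```

View pics/s20d.png

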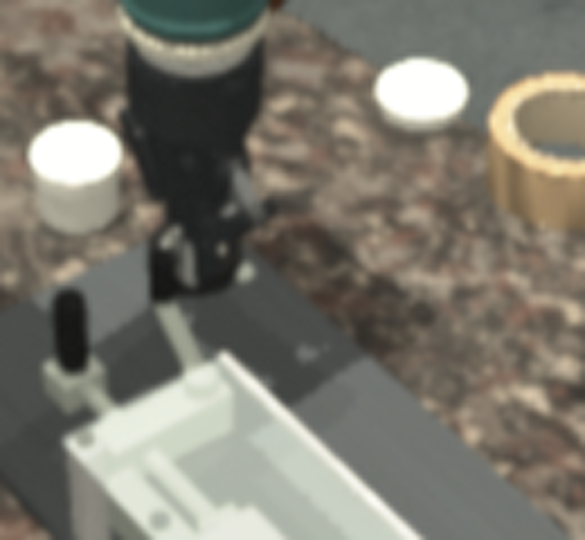

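View pics/d20d.png

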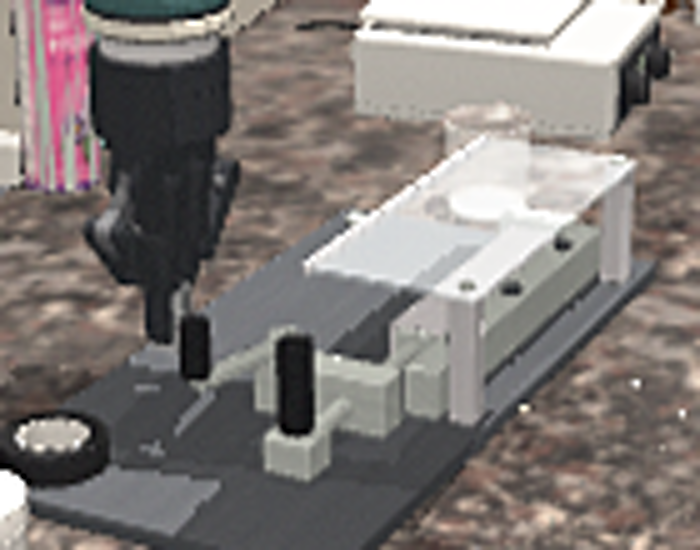

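Call:
{"op": "arm_command", "data": {"steps": [[-0.4,0.2,0,0,0,0,0],[-0.4,0.15,0,0,0,0,0],[-0.3,0.05,0,0,0,0,0]]}}

```text
time_s: 19.65
ee_pos: [0.5794, 0.0707, 0.0333]
tcp_rot: [-3.123, 0.195, -0.021]
force: [11.0, -2.4, -9.3]
grip_width: -0.0004
```

```bash
python3 - <<'E'
from fit import *
st()
E
```

```text
t 19.65 tcp [0.5794 0.0707 0.0333] jig [ -40.8 -212.4   33.3] F [-11.2   1.   -9.3] w -0.0004
tool axes in jig x,y,z cols
 [[-1.    -0.004 -0.012]
 [-0.004  1.    -0.013]
 [ 0.013 -0.013 -1.   ]] q [-0.    0.52  1.72  0.01  0.89  1.68]
```

Call:
{"op": "arm_command", "data": {"steps": [[0.8,-0.1,0,0,0,0,0],[1,-0.1,0.5,0,0,0,0],[0.5,-1,2.5,0,0,0,0],[0,-2,3,0,0,0,0],[0,-2,3,0,0,0,0],[0,-2,3,0,0,0,0],[0,-2,3,0,0,0,0],[0,0,1,0,0,0,0],[0,0,0,0,0,0,0]]}}

```text
time_s: 20.4
ee_pos: [0.6009, -0.0262, 0.2011]
tcp_rot: [-3.124, 0.195, -0.005]
force: [0.4, 0.0, -0.6]
grip_width: -0.0003
```

```bash
python3 - <<'E'
from fit import *
import pickle
st();W=cam('wrist');pickle.dump(W,open('w21.pkl','wb'))
snap('wrist','w21.png')
im=snap('scene','s21.png');cv2.imwrite('pics/s21d.png',cv2.resize(im[160:340,240:450,::-1],None,fx=3.3,fy=3.3,interpolation=cv2.INTER_CUBIC))
S=cam('scene')
for P in [(-10-70*np.cos(1.4),-147.5-70*np.sin(1.4),92),(35,-215,92),(15,-65,37),(15,115,37),(55,-65,37)]: print(P,proj(W,j2w(Q,P)),3.3*(proj(S,j2w(Q,P))-[240,160]))
E
```

```text
t 20.4 tcp [ 0.6009 -0.0262  0.2011] jig [ -74.4 -119.1  201.1] F [-0.4 -0.1 -0.6] w -0.0003
tool axes in jig x,y,z cols
 [[-1.    -0.004 -0.003]
 [-0.004  1.    -0.011]
 [ 0.003 -0.011 -1.   ]] q [-0.17  0.35  1.5   0.01  1.28  1.53]
(np.float64(-21.897700003016872), np.float64(-216.4814810991922), 92) [188.16423554 293.59991851] [207.20653647 122.63124064]
(35, -215, 92) [195.88965671 361.82902848] [148.79645061 152.71749304]
(15, -65, 37) [381.25667236 309.76841094] [283.04227536 303.70800563]
(15, 115, 37) [585.66792069 311.55617082] [436.88207657 459.85413214]
(55, -65, 37) [379.34113899 350.13615812] [240.50018692 327.36701763]
```

View pics/w21.png

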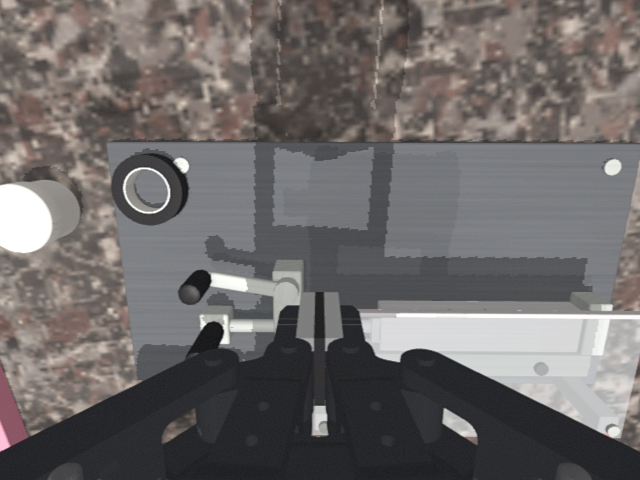

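View pics/s21d.png

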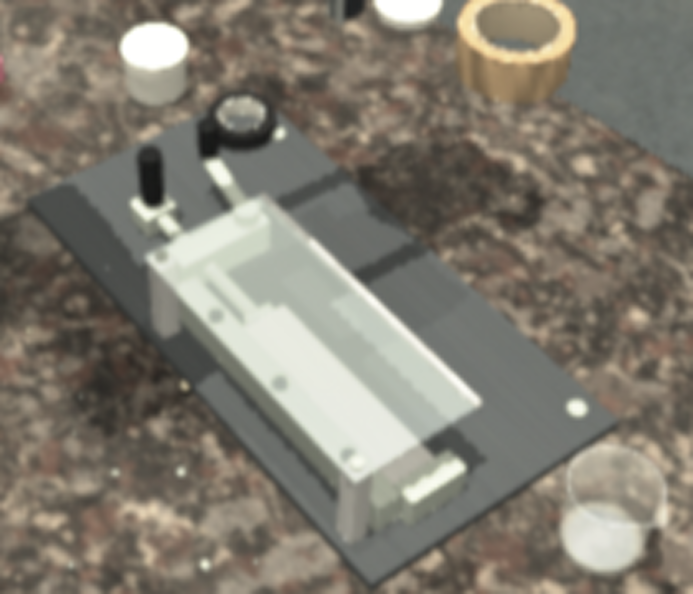

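Call:
{"op": "arm_command", "data": {"steps": [[0,-1.6,0,0.015,0.11,0,0],[0,-1.6,0,0.015,0.11,0,0],[0,-1.6,0,0.015,0.11,0,0],[0,-1.6,0,0.015,0.11,0,0],[0,-1.6,-0.7,0.015,0.11,0,0],[0,-1.6,-0.7,0.015,0.11,0,0],[0,-1.6,-0.7,0.015,0.11,0,0],[0,0,0,0,0,0,0],[0,0,0,0,0,0,0]]}}

```text
time_s: 21.25
ee_pos: [0.5825, -0.1305, 0.1538]
tcp_rot: [-2.778, 0.166, 1.271]
force: [0.4, -0.1, 1.7]
grip_width: 0.0003
```

```bash
python3 - <<'E'
from fit import *
st();W=cam('wrist')
im=snap('wrist','w22.png')
P=np.array([proj(W,j2w(Q,(x,y,z))) for x,y,z in [(15,-65,37),(15,115,37),(55,-65,37),(55,115,37)]]);print(P.round(1))
E
```

```text
t 21.25 tcp [ 0.5825 -0.1305  0.1538] jig [-69.6 -13.3 153.8] F [-0.4  0.   1.7] w 0.0003
tool axes in jig x,y,z cols
 [[-0.652  0.004  0.758]
 [-0.019  1.    -0.022]
 [-0.758 -0.029 -0.652]] q [-0.28  0.96  0.81 -0.11  2.22  1.39]
[[255.  171.4]
 [494.4 176.8]
 [261.8 198.7]
 [476.5 203.8]]
```

View pics/w22.png

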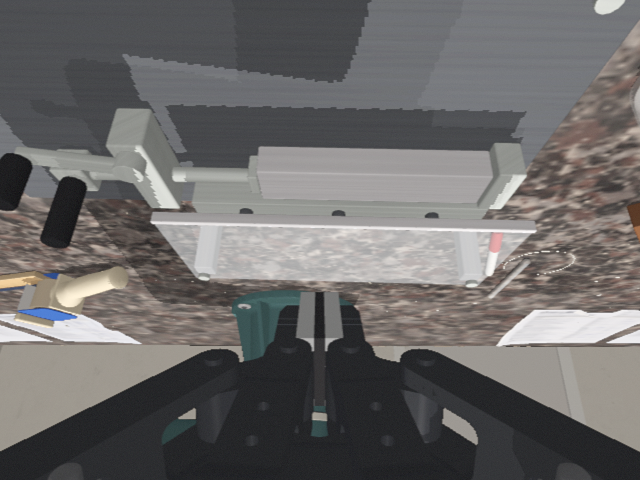

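```bash
python3 - <<'E'
from fit import *
a=cv2.imread('pics/w22.png')[135:225,230:540];cv2.imwrite('pics/w22c.png',cv2.resize(a,None,fx=2.5,fy=5,interpolation=cv2.INTER_CUBIC))
E
```

```text
(no output)
```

View pics/w22c.png

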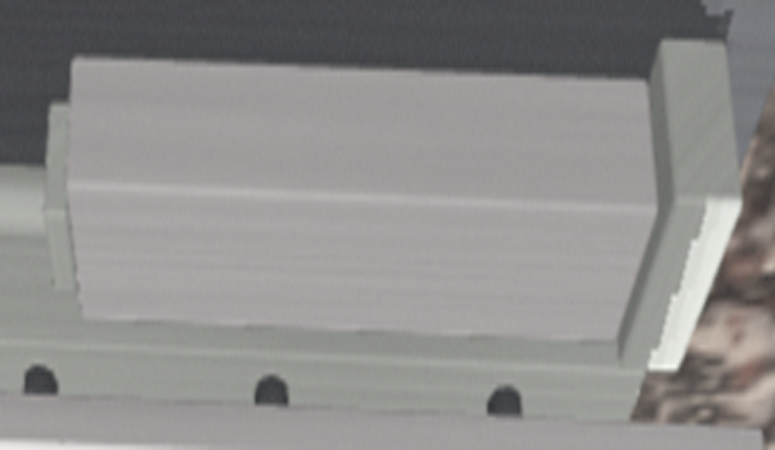

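```bash
python3 - <<'E'
from h import *
print(arm.hand_in())
E
```

```text
the job is handed in; nothing more can be done
None
```

The fixture is set up and handed in at about 21 s of the 56 s limit, with every step done in the order asked.

- **Clamp back:** I gripped the handle and drew it about 80 mm back to its stop, where the force rose to about 14 N.
- **Bar to the rail:** I pushed with the open fingers as two contact points, slanted about 42–44° in under the guard. The force rose to about 17 N when the bar met the rail.
- **Clamp forward:** I pushed the clamp until it stopped hard at about 28 N. The travel came out at about 59.5 mm against the expected 60.
- **Lever:** I swung it to its stop, which it met at about 11 N.

**Last checks:**
- In the final pictures the bar's far edge is within about 1 px (about 1.5 mm) of the flush line at both ends.
- The bar touches the pad and the stop with no visible gap.
- The knob is where it should be at about 1.4 rad, judging by both cameras.
- The tape, beaker and jar look unmoved in the scene picture. I checked them by eye and did not measure them.

**What disagreed:**
- **Fingertip offset:** The fingertips sat about 33 mm behind the reported TCP when shut and about 45 mm when open. Because of this, my first grip on the handle missed and the closed fingers landed on its top. I corrected for the offset from then on.
- **Bar length:** In the last picture the bar measured about 2–3 mm short of its 180 mm. I put that down to reading the edges in the image, because the push forces and the travel agree with it being fully home.

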